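# Hang the shaker caddy on the counter rail and load it

## Task

Set up the seasoning station: hook the empty grey caddy onto the counter rail by lifting its two hooks over the rail's front lip and lowering it until it is fully seated in the track behind, and have it slid along right up to the red end stop. Then stand the red-capped shaker in the caddy's well next to the stop and the yellow-capped shaker in the other well. Set things down rather than drop them, keep the shakers upright, and leave the pan, the glove box and the bowl where they are.

Things in the scene. Friction and masses are not known exactly. Their poses are not given: they have to be found in the camera images.
- rail_stand: Fixed steel rail on two 18 mm posts (y = +-252 mm, feet 65 x 50 mm), 540 mm long in y. Origin on the counter under the middle of its front lip; x points away from the robot (behind the lip), y along the rail to the red stop, z up. Two fixed scoops, 38 mm wide, hang under it at y = -180 and -225 mm; its -y end is open.
- rail_lip (a point): Middle of the lip's top edge, (0, 0, 150) mm in the rail_stand frame, same axes. The lip is 3 mm thick, its rolled top edge 5 mm, centred on x = 0. Behind it the open-topped track: floor 130 mm above the counter (20 mm below this point), from x = 1.5 to 19 mm, then a low back edge 138 mm high.
- rail_stop (a point): Point on the track floor, in the mid-plane of the lip, at the working face of the red end stop: (0, 230, 130) mm in the rail_stand frame, same axes. The stop fills the track from there outwards (40 mm), top 165 mm above the counter. A caddy against it has its origin 85 mm short of this face. Sliding it takes 5 to 18 N, less if its weight is partly carried.
- rail_bar (a point): Middle of the axis of the 12 mm round bar below the track, (7.5, 0, 90) mm in the rail_stand frame, against which the pads of a hung caddy lean. It runs the whole length of the rail.
- caddy: Loose grey sheet-steel caddy for two shakers, 0.4 to 0.65 kg, 70 mm (x) x 170 mm (y), walls 50 mm high, floor 4 mm. Origin at the centre of its underside; +x to its back with the hooks, z up. Seated on the rail its origin is 79 mm above the counter and 40 mm in front of the lip (x = -40 mm in the rail_stand frame), its axes parallel to the stand's.
- caddy_grip (a point): Centre of the caddy's blue grip, (0, 0, 116) mm in the caddy frame: a block 14 mm (x) x 36 mm (y) x 24 mm high on a thin post between the wells, nearly over the centre of mass. Pinch it from above across its 14 mm.
- caddy_toe (a point): Midway between the bottoms of the two hook toes, (52.5, 0, 51) mm in the caddy frame. Hooks 30 mm wide at y = +-(55 to 85) mm: tab outer face x = 35 mm, top 73 to 76 mm high, leg inner face x = 43 mm flaring from 63 mm height to a round 4 mm toe here. Pads below stand 6 mm off the back wall. Lower with the caddy origin 40 to 48 mm (best 43) before the lip; it draws in.
- well_left (a point): Centre of the inner floor of the caddy's +y well (next to the red stop when hung), (0, 50, 4) mm in the caddy frame. Inside 64 mm (x) x 64 mm (y), walls 3 mm thick reaching 46 mm above this floor.
- well_right (a point): Centre of the inner floor of the caddy's -y well, (0, -50, 4) mm in the caddy frame, same size.
- shaker_red: Upright round steel shaker with a red cap, 52 mm diameter, 122 mm tall, 0.15 to 0.31 kg. Origin at the centre of its underside, z up. The straight-sided cap spans 82 to 116 mm height; grip it there, at about 103 mm, so the fingers pass above the caddy's walls and hooks.
- shaker_yellow: The same shaker with a yellow cap. Origin at the centre of its underside, z up.
- steel_pan: Bystander: open steel pan 108 mm (x) x 176 mm (y), 100 mm high. Origin at the centre of its underside.
- glove_box: Bystander: cardboard glove box 220 mm (x) x 120 mm (y), 70 mm high. Origin at the centre of its underside.
- mixing_bowl: Bystander: steel bowl 130 mm across, 55 mm high. Origin at the centre of its underside.
Mind the look-alikes: they are no part of the job. What is shaped like the caddy but green is not meant. Leave any blue or turquoise look-alike of the shaker_red alone.

How it is judged (in metres and radians):
On the way, in this order (a step that is already met when the one before it is completed fails the run):
1. the caddy, still empty, hangs seated behind the lip, up against the red stop (z of caddy_toe in the frame of rail_stand between 0.126 and 0.133 m and x of caddy_toe in the frame of rail_stand between 0.005 and 0.018 m and angle between caddy's own z axis and vertical below 0.09 rad and angle between the x axis of caddy and the x axis of rail_stand, either way round below 0.08 rad and y of caddy in the frame of rail_stand between 0.135 and 0.15 m and distance between each of shaker_red, shaker_yellow and caddy above 0.085 m), for 0.3 s.
2. a shaker stands in its well of the hung caddy (z of caddy_toe in the frame of rail_stand between 0.126 and 0.133 m and x of caddy_toe in the frame of rail_stand between 0.005 and 0.018 m and angle between caddy's own z axis and vertical below 0.09 rad and angle between the x axis of caddy and the x axis of rail_stand, either way round below 0.08 rad and ((x of shaker_red in the frame of well_left between -0.012 and 0.012 m and y of shaker_red in the frame of well_left between -0.012 and 0.012 m and z of shaker_red in the frame of well_left between -0.004 and 0.005 m and angle between shaker_red's own z axis and vertical below 0.12 rad) or (x of shaker_yellow in the frame of well_right between -0.012 and 0.012 m and y of shaker_yellow in the frame of well_right between -0.012 and 0.012 m and z of shaker_yellow in the frame of well_right between -0.004 and 0.005 m and angle between shaker_yellow's own z axis and vertical below 0.12 rad))), for 0.2 s.
At the end, for the whole second after the job is handed in: Caddy hung with its toes on the track floor behind the lip (within 4 mm, level within 5 deg, square), its end within 10 mm of the red stop; red-capped shaker upright on the floor of the well next to the stop, yellow-capped one in the other well; all at rest (z of caddy_toe in the frame of rail_stand between 0.126 and 0.133 m and x of caddy_toe in the frame of rail_stand between 0.005 and 0.018 m and angle between caddy's own z axis and vertical below 0.09 rad and angle between the x axis of caddy and the x axis of rail_stand, either way round below 0.08 rad and y of caddy in the frame of rail_stand between 0.135 and 0.15 m and x of shaker_red in the frame of well_left between -0.012 and 0.012 m and y of shaker_red in the frame of well_left between -0.012 and 0.012 m and z of shaker_red in the frame of well_left between -0.004 and 0.005 m and angle between each of shaker_red, shaker_yellow's own z axis and vertical below 0.12 rad and x of shaker_yellow in the frame of well_right between -0.012 and 0.012 m and y of shaker_yellow in the frame of well_right between -0.012 and 0.012 m and z of shaker_yellow in the frame of well_right between -0.004 and 0.005 m and linear speed of each of caddy, shaker_red, shaker_yellow below 0.02 m/s); the robot touches nothing.
It fails at once if the caddy or a shaker is dropped (falls free by more than about 25 mm) ((linear speed of caddy above 0.7 m/s and contact force between the fingers and caddy below 0.1 N) or (linear speed of shaker_red above 0.7 m/s and contact force between the fingers and shaker_red below 0.1 N) or (linear speed of shaker_yellow above 0.7 m/s and contact force between the fingers and shaker_yellow below 0.1 N)).
It fails at once if a shaker is tipped by more than about 35 degrees (angle between any of shaker_red, shaker_yellow's own z axis and vertical above 0.6 rad).
It fails at once if the pan, the glove box or the bowl is moved by more than 30 mm (distance of any of steel_pan, glove_box, mixing_bowl from where it was at the start of the episode above 0.03 m).
It also fails if it takes over 72 s, if anything falls off the work surface, if the arm or the gripper's body presses on something with over 40 N, if the wrist force passes 120 N, or if a joint passes its speed limit or range.

## Robot

A 6-joint arm with a two-finger parallel gripper is mounted at the origin on the work surface. World frame = base frame: x ahead of the robot, y to its left, z up, the work surface at z = 0. Lengths are in mm, angles in rad, forces in N, time in s.
With the tool pointing down it reaches from about 275 to 1000 mm from the base axis. Payload 8.4 kg.
Tool frame: the origin (TCP) lies at the very end of the fingers, on their centre line; the grasp point (between the pads) lies 19 mm behind it; x points along the fingers, y is the direction in which the jaws open and shut, and the axes are right-handed (so a half turn about x gives the same grasp; the last joint's range is limited). The gripper opens to 85 mm and grips with 20 to 120 N. Pads are 22 mm wide; open, the fingers measure 114 mm over their backs; the gripper's body (76 mm by 85 mm) begins 54 mm behind the grasp point. The pads swing forward as they close: fully open they stand 13 mm farther back than shut.
Start: joints at [-1.31, 0.353, 1.633, -0, 1.155, -0.002], TCP at [162.364, -603.544, 231.281] pointing down, gripper open.
Joint ranges: [-2.63, 2.63], [-0.92, 2.1], [0.06, 2.66], [-1.3, 4.44], [0, 2.69], [-3.02, 3.02]. Speed limits (rad/s): [2.22, 2.22, 2.79, 3.14, 3.14, 3.14].

## Interface

Orientations are given as [roll, pitch, yaw] about the fixed x, y, z axes, in that order (R = Rz(yaw) Ry(pitch) Rx(roll)).
In Python, from rig import r, grab_frame, camera_params, sign_off gives the robot as it stands.
- The arm moves only by the tool drive_tool, never from a script. Its argument "rows" is one flat list of numbers, 7 for each row, row after row: the shift along the tool's x, y, z in mm, then the turn, a rotation vector about the tool's x, y, z in degrees, then the opening in per cent of the stroke, from 0 (shut) to 100 (fully open). In form: [x, y, z, rx, ry, rz, fingers, x, y, z, rx, ry, rz, fingers, ...]. A call has 1 to 10 rows; each row is the pose to reach, as a shift and turn from the pose measured when the call began, along the tool's axes at that moment; what a row does not reach only later rows make up. A row lasts 1/8 s, in which the tool goes at most 62.5 mm and 10.7 degrees, less where a joint would pass 70% of its speed; a pose out of reach is approached as far as the arm can. A call with a gripper value outside its range is refused whole. The fingers move at their own pace and stop on an object; "newtons" is the grip in N (left out, the last holds). Time passes only in rows, so rows that repeat a pose let the fingers close. It gives the time, the measured TCP pose, the force and the opening at its end, in the units of the state.
- r.sense(): the state, without advancing time (a new reading comes with each control period).
- grab_frame(name): name is "side" or "top"; returns the picture (420x560x3 uint8, red, green, blue); there is no depth.
- camera_params(name): a dict with "vertical_fov" (degrees; the focal length in pixels is half the picture's height over the tangent of half this angle, whatever the lens; pixels are square), "cx", "cy" (the principal point, pixels), "pose" (4x4, takes a point from camera to world coordinates). Camera axes: x right, y down, z forward; pixel columns grow to the right and rows downward; lengths in mm; the calibration is good to about 2 mm. A picture is of the moment at which its call begins. camera_params takes no time and is no camera call.
- sign_off(): hands the job in, once; it reports no verdict.
The state is a dict: "clock": time; "qpos": joint angles; "qvel": joint speeds; "joint_efforts": joint torques, N m; "eef_pos": TCP position; "tcp_rot": TCP orientation; "contact_force": force on the tool from outside, world axes, zero at the start; "wrist_torque": the same for the moment, N m; "opening": opening from 0.0 (shut) to 1.0 (fully open).
Only numpy, scipy, OpenCV 4.12 (cv2) and the standard library are available. Lean on these libraries where they do the work, as an engineer would, in place of code of your own. Each camera call takes 0.05 s, during which the arm holds its last target.

## Working session

There is one attempt and no reset: what is moved stays moved. The work goes in short steps, Python scripts to look and compute and a tool call to move; the robot and the scene stay as the last step left them, time stands still between calls to the robot, and variables do not carry over. Pictures are saved under pics/ and viewed, and the job is handed in when it is done.

Besides the shell and the picture viewer there is one more tool, called after "Request:" by a JSON object that holds its "api" and its "payload". drive_tool: Moves the arm, as the interface text tells. Its arguments: {"type":"object","properties":{"rows":{"type":"array","items":{"type":"number"}},"newtons":{"type":"number"}},"required":["rows"]}

```bash
ls; mkdir -p pics; python3 - <<'E'
from rig import r, grab_frame, camera_params
import cv2
print(r.sense())
for n in ("side","top"):
    cv2.imwrite(f"pics/{n}0.png",grab_frame(n)[:,:,::-1]); print(n,camera_params(n))
E
```

```text
pics
{'clock': 0.0, 'qpos': array([-1.31039191e+00,  3.53641456e-01,  1.63414277e+00, -1.35982274e-06,
        1.15518173e+00, -2.36748960e-03]), 'qvel': array([-0.00091021, -0.00091526, -0.00115765, -0.0017284 ,  0.00111342,
       -0.00166557]), 'joint_efforts': array([-3.03422952e-03, -6.05251908e+01, -3.42075706e+01, -2.58837235e-04,
        9.29475093e-03, -3.21496873e-05]), 'eef_pos': array([ 162.24594255, -603.08221942,  230.56215961]), 'tcp_rot': array([-1.57225848,  1.56942303,  1.83210664]), 'contact_force': array([ 0.3686006 ,  0.88205319, -0.39345254]), 'wrist_torque': array([0.03945816, 0.05443799, 0.01424344]), 'opening': 1.0001182808352036}
side {'vertical_fov': 54.247510172521004, 'cx': 277.3921311118423, 'cy': 210.555940619359, 'pose': array([[-9.96436210e-01, -6.35539611e-02,  5.54596470e-02,
         4.49751376e+02],
       [-8.43372305e-02,  7.39338564e-01, -6.68031226e-01,
         6.55619366e+02],
       [ 1.45257476e-03, -6.70327816e-01, -7.42063682e-01,
         8.75651762e+02],
       [ 0.00000000e+00,  0.00000000e+00,  0.00000000e+00,
         1.00000000e+00]])}
top {'vertical_fov': 44.371376044185205, 'cx': 279.13217352559764, 'cy': 211.7774595648827, 'pose': array([[ 1.83264289e-02, -9.93098780e-01,  1.15840216e-01,
         3.15539009e+02],
       [-9.99588871e-01, -2.07537923e-02, -1.97830376e-02,
         2.14176766e+00],
       [ 2.20506343e-02, -1.15430039e-01, -9.93070831e-01,
         1.73596010e+03],
       [ 0.00000000e+00,  0.00000000e+00,  0.00000000e+00,
         1.00000000e+00]])}
```

View pics/side0.png

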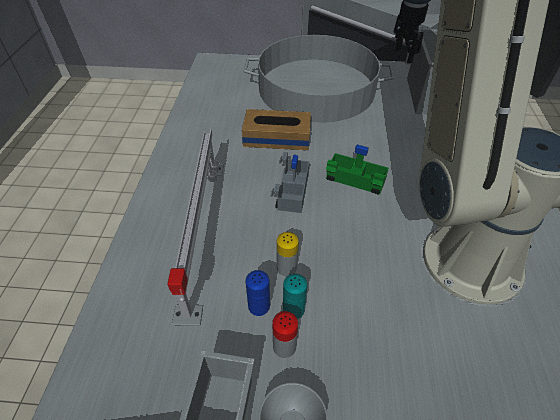

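View pics/top0.png

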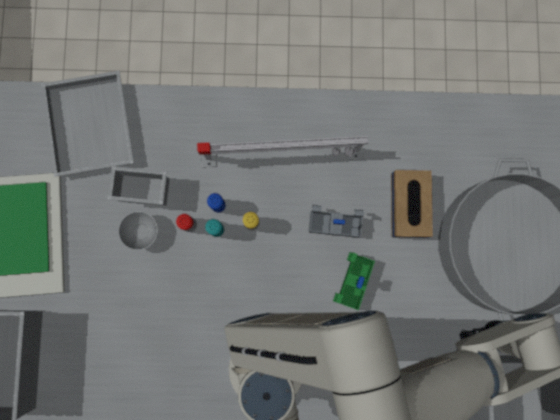

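The side view shows the rail with its red stop at about (178,281), the grey caddy at (292,185), and yellow and red caps at (288,241) and (285,322). In the top view the stop is at (204,148), the caddy at (336,222), red cap (185,222), yellow cap (251,220). I'll enlarge these areas next.

```bash
cat > h.py <<'E'
import numpy as np, cv2
from rig import r, grab_frame, camera_params
def crop(src,out,x,y,w,h,s):
    im=cv2.imread(src)[y:y+h,x:x+w]; im=cv2.resize(im,None,fx=s,fy=s,interpolation=cv2.INTER_CUBIC)
    for i in range(0,w,10):
        cv2.line(im,(i*s,0),(i*s,6 if i%50 else 14),(0,255,255),1)
        if (x+i)%20==0: cv2.putText(im,str(x+i),(i*s,24),0,.4,(0,255,255),1)
    for i in range(0,h,10):
        cv2.line(im,(0,i*s),(6,i*s),(0,255,255),1)
        if (y+i)%20==0: cv2.putText(im,str(y+i),(8,i*s+4),0,.4,(0,255,255),1)
    cv2.imwrite(out,im)
def cam(n):
    p=camera_params(n); return p, 210/np.tan(np.radians(p["vertical_fov"]/2))
def at_z(n,u,v,z):
    p,f=cam(n);T=p["pose"]; d=T[:3,:3]@np.array([(u-p["cx"])/f,(v-p["cy"])/f,1]); o=T[:3,3]
    return o+d*(z-o[2])/d[2]
def proj(n,P):
    p,f=cam(n);T=p["pose"]; q=T[:3,:3].T@(np.array(P,float)-T[:3,3]); return np.array([p["cx"]+f*q[0]/q[2],p["cy"]+f*q[1]/q[2]])
def tri(us,ut):
    A=[];b=[]
    for n,(u,v) in (("side",us),("top",ut)):
        p,f=cam(n);T=p["pose"]; d=T[:3,:3]@np.array([(u-p["cx"])/f,(v-p["cy"])/f,1]); d/=np.linalg.norm(d)
        M=np.eye(3)-np.outer(d,d);A.append(M);b.append(M@T[:3,3])
    return np.linalg.lstsq(np.vstack(A),np.hstack(b),rcond=None)[0]
E
python3 - <<'E'
from h import *
crop("pics/side0.png","pics/s_a.png",160,120,70,70,8)
crop("pics/side0.png","pics/s_b.png",155,255,70,75,8)
crop("pics/side0.png","pics/s_c.png",265,145,50,72,8)
crop("pics/side0.png","pics/s_d.png",240,225,75,135,4)
crop("pics/top0.png","pics/t_a.png",190,125,190,45,4)
crop("pics/top0.png","pics/t_b.png",300,195,70,50,10)
crop("pics/top0.png","pics/t_c.png",170,185,100,60,8)
E
```

```text
(no output)
```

View pics/s_a.png

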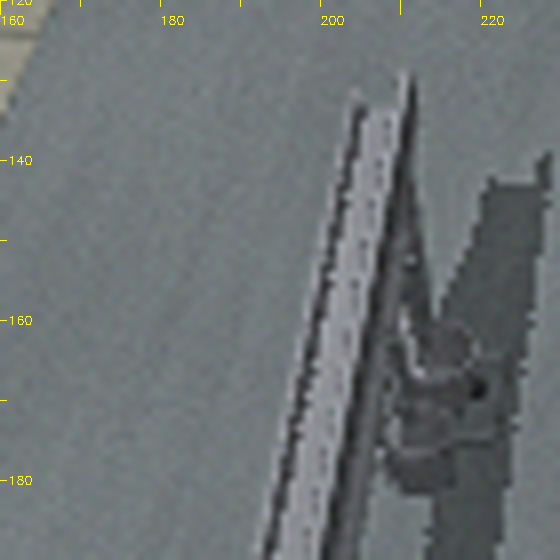

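View pics/s_b.png

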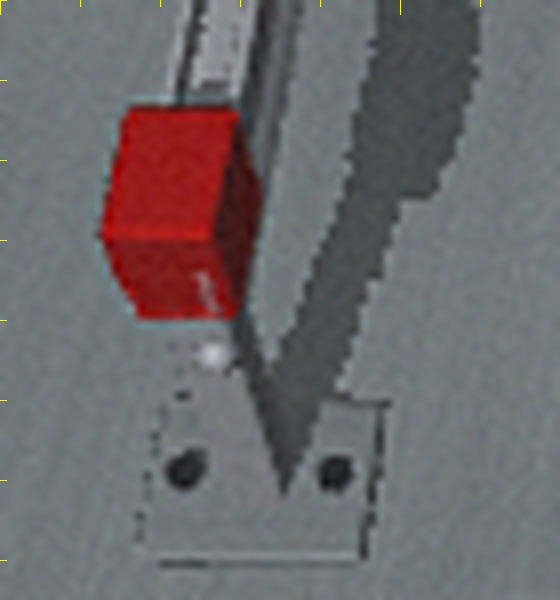

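View pics/s_c.png

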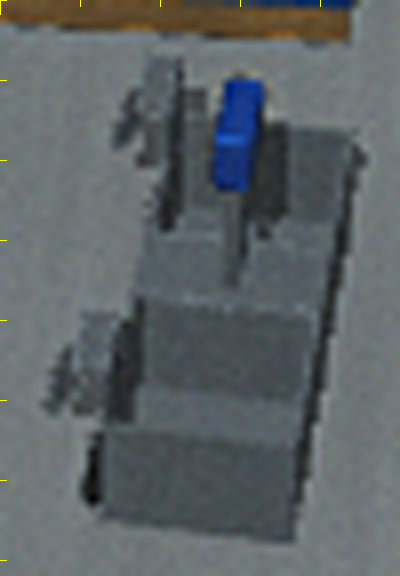

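View pics/s_d.png

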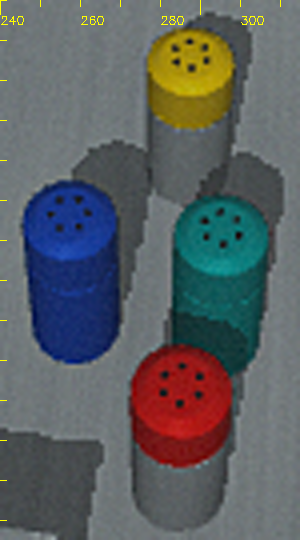

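View pics/t_a.png

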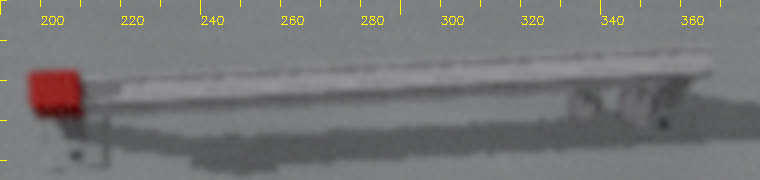

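View pics/t_b.png

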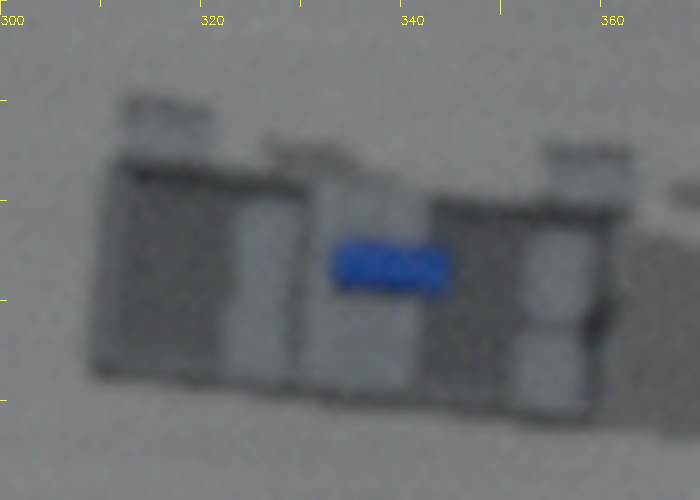

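View pics/t_c.png

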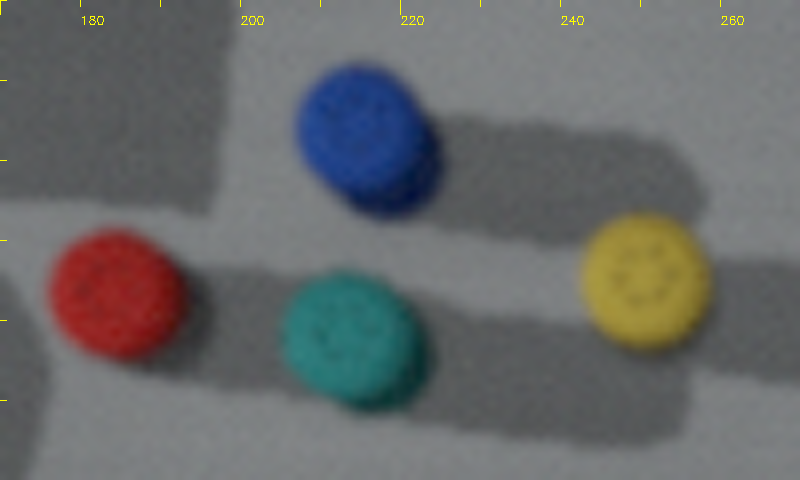

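```bash
python3 - <<'E'
from h import *
np.set_printoptions(precision=1,suppress=True)
print("lip end side",at_z("side",211.2,129.5,150),"lip mid-ish",at_z("side",155+240/8,255+100/8,150))
for q in ((171,268.3),(184.8,268.5),(181.5,284.8),(167.8,284.6)): print("stop side",at_z("side",*q,165))
print("lip end top",at_z("top",368,143.7,150), "lip near stop top", at_z("top",190+110/4,125+102/4,150))
for q in ((210.2,142.8),(210,153.6),(197.3,153.6),(197.2,143)): print("stop top",at_z("top",*q,165))
for q in ((203.5,305.2),(200.6,325),(172.5,325)): print("foot",at_z("side",*q,3))
for n,s,t in (("yel",(287.5,240),(250.6,220)),("red",(285.3,322.5),(184.6,221.9)),):
    print(n,at_z("side",*s,120),at_z("top",*t,120),tri(s,t))
# grip top face center
# grip: side crop top-face corners; top crop
sg=(265+246/8,145+100/8); tg=(300+392/10,195+267/10)
print("grip",at_z("side",*sg,128),at_z("top",*tg,128))
# caddy rims z=50: top view corners
for q in ((311.8,211.2),(309.3,232.4),(359.0,237),(362.4,216.2)): print("rim top",at_z("top",*q,50))
for q in ((278,208.8),(302,212.5),(309.5,164),(265+140/8,145+290/8)): print("side rim",at_z("side",*q,50))
E
```

```text
lip end side [ 722.2 -297.1  150. ] lip mid-ish [685.3 181.1 150. ]
stop side [708.8 195.4 165. ]
stop side [680.3 193.4 165. ]
stop side [677.7 232.4 165. ]
stop side [705.2 234.3 165. ]
lip end top [ 723.1 -306.5  150. ] lip near stop top [689.9 167.4 150. ]
stop top [710.3 189.3 165. ]
stop top [676.  188.7 165. ]
stop top [675.1 228.  165. ]
stop top [708.7 229.5 165. ]
foot [664.1 186.6   3. ]
foot [660.4 237.    3. ]
foot [724.5 242.5   3. ]
yel [474.9  65.6 120. ] [476.1  59.4 120. ] [476.   59.7 112.6]
red [465.2 273.5 120. ] [465.8 266.2 120. ] [466.1 268.  109.3]
grip [ 471.5 -220.1  128. ] [ 475.6 -219.4  128. ]
rim top [ 516.4 -139.3   50. ]
rim top [ 446.1 -131.8   50. ]
rim top [ 434.2 -295.7   50. ]
rim top [ 503.2 -307.    50. ]
side rim [510.4 -94.2  50. ]
side rim [444.6 -86.3  50. ]
side rim [ 430.7 -285.1   50. ]
side rim [ 506.4 -203.1   50. ]
```

```bash
cat >> h.py <<'E'
from scipy.optimize import least_squares
def hull_mask(n,pts,S=8):
    q=np.array([proj(n,p) for p in pts]); h=cv2.convexHull(((q+0.5)*S).astype(np.float32)).reshape(-1,2)
    return h/S-0.5
def mom(h):  # polygon centroid
    m=cv2.moments(h.astype(np.float32).reshape(-1,1,2)); 
    return np.array([m["m10"]/m["m00"],m["m01"]/m["m00"]])
def cyl(x,y,z0,z1,R=26,R2=None):
    a=np.linspace(0,2*np.pi,40); return [(x+rr*np.cos(t),y+rr*np.sin(t),z) for z,rr in ((z0,R),(z1,R2 or R)) for t in a]
def box(x,y,yaw,x0,x1,y0,y1,z0,z1):
    c,s=np.cos(yaw),np.sin(yaw)
    return [(x+c*a-s*b,y+s*a+c*b,z) for a in(x0,x1) for b in (y0,y1) for z in(z0,z1)]
def cmask(img,col,win):
    h=cv2.cvtColor(img,cv2.COLOR_RGB2HSV).astype(int); H,S,V=h[...,0],h[...,1],h[...,2]
    m={"red":((H<8)|(H>172)),"yel":(H>20)&(H<35),"blue":(H>108)&(H<125)}[col]&(S>110)&(V>50)
    w=np.zeros_like(m); x,y,a,b=win; w[y:y+b,x:x+a]=1
    m=(m&w).astype(np.uint8); k,l,st,ce=cv2.connectedComponentsWithStats(m); i=1+np.argmax(st[1:,4])
    return (l==i).astype(np.uint8), ce[i], st[i]
def fit(n,c,model,x0):
    return least_squares(lambda p: mom(hull_mask(n,model(*p)))-c,x0,diff_step=1e-3).x
E
python3 - <<'E'
from h import *
np.set_printoptions(precision=1,suppress=True)
im={n:cv2.imread(f"pics/{n}0.png")[:,:,::-1].copy() for n in("side","top")}
cap=lambda x,y:cyl(x,y,82,116)+cyl(x,y,122,122,22)
W={"red":{"side":(265,300,40,50),"top":(172,208,26,28)},"yel":{"side":(270,225,40,40),"top":(238,206,26,28)}}
for col,x0 in(("red",(466,268)),("yel",(476,60))):
  for n in im:
    m,c,st=cmask(im[n],col,W[col][n]); p=fit(n,c,cap,x0); h=hull_mask(n,cap(*p))
    print(col,n,p,"area",st[4],cv2.contourArea(h.astype(np.float32)),st[:4],h.min(0),h.max(0))
yaw=np.arctan2(-(722.5-687),480)*-1
stop=lambda x,y:box(x,y,np.arctan2(33,475),-17,17,0,40,130,165)
grip=lambda x,y:box(x,y,-0.0,-7,7,-18,18,104,128)
for n,w in(("side",(160,255,40,50)),("top",(190,135,30,25))):
    m,c,st=cmask(im[n],"red",w); p=fit(n,c,stop,(693,190)); h=hull_mask(n,stop(*p)); print("stop",n,p,st,h.min(0),h.max(0))
for n,w in(("side",(285,145,30,30)),("top",(328,212,24,18))):
    m,c,st=cmask(im[n],"blue",w); p=fit(n,c,grip,(475,-220)); h=hull_mask(n,grip(*p)); print("grip",n,p,st,h.min(0),h.max(0))
E
```

```text
red side [466.  270.8] area 630 672.6670727981254 [273 311  25  31] [272.  310.4] [297.9 341.9]Traceback (most recent call last):
  File "<stdin>", line 8, in <module>
  File "h.py", line 44, in fit
    return least_squares(lambda p: mom(hull_mask(n,model(*p)))-c,x0,diff_step=1e-3).x
           ~~~~~~~~~~~~~^^^^^^^^^^^^^^^^^^^^^^^^^^^^^^^^^^^^^^^^^^^^^^^^^^^^^^^^^^^
    return func(*args, **kwargs)
    result = trf(vector_fun.fun, vector_fun.jac, x0, f0, J0, lb, ub, ftol, xtol,
                 gtol, max_nfev, x_scale, loss_function, tr_solver,
                 tr_options.copy(), verbose, callback=callback_wrapped)
    return trf_no_bounds(
        fun, jac, x0, f0, J0, ftol, xtol, gtol, max_nfev, x_scale,
        loss_function, tr_solver, tr_options, verbose, callback=callback)
    J = jac(x)
    self._update_jac()
    ~~~~~~~~~~~~~~~~^^
    self.J = self.jac_wrapped(xp_copy(self.x), f0=self.f)
             ~~~~~~~~~~~~~~~~^^^^^^^^^^^^^^^^^^^^^^^^^^^^
    J, dct = approx_derivative(
             ~~~~~~~~~~~~~~~~~^
        self.fun,
        ^^^^^^^^^
    ...<2 lines>...
        **sel
[... 729 characters left out ...]
^^^^^^^^
  File "h.py", line 44, in <lambda>
    return least_squares(lambda p: mom(hull_mask(n,model(*p)))-c,x0,diff_step=1e-3).x
                                       ~~~~~~~~~^^^^^^^^^^^^^
  File "h.py", line 27, in hull_mask
    q=np.array([proj(n,p) for p in pts]); h=cv2.convexHull(((q+0.5)*S).astype(np.float32)).reshape(-1,2)
                ~~~~^^^^^
  File "h.py", line 18, in proj
    p,f=cam(n);T=p["pose"]; q=T[:3,:3].T@(np.array(P,float)-T[:3,3]); return np.array([p["cx"]+f*q[0]/q[2],p["cy"]+f*q[1]/q[2]])
        ~~~^^^
  File "h.py", line 13, in cam
    p=camera_params(n); return p, 210/np.tan(np.radians(p["vertical_fov"]/2))
ValueError: time passes only in moves, steps and waits
```

```bash
python3 - <<'E'
import pickle
from rig import camera_params
pickle.dump({n:camera_params(n) for n in("side","top")},open("cams.pkl","wb"))
E
sed -i 's/^    p=camera_params(n); return p, /    p=CAMS[n]; return p, /' h.py; sed -i '2a import pickle; CAMS=pickle.load(open("cams.pkl","rb"))' h.py
cat > loc.py <<'E'
from h import *
np.set_printoptions(precision=1,suppress=True)
im={n:cv2.imread(f"pics/{n}0.png")[:,:,::-1].copy() for n in("side","top")}
cap=lambda x,y:cyl(x,y,82,116)+cyl(x,y,122,122,22)
W={"red":{"side":(265,300,40,50),"top":(172,208,26,28)},"yel":{"side":(270,225,40,40),"top":(238,206,26,28)}}
for col,x0 in(("red",(466,268)),("yel",(476,60))):
  for n in im:
    m,c,st=cmask(im[n],col,W[col][n]); p=fit(n,c,cap,x0); h=hull_mask(n,cap(*p))
    print(col,n,p,"area",st[4],cv2.contourArea(h.astype(np.float32)),st[:4],h.min(0),h.max(0))
stop=lambda x,y:box(x,y,np.arctan2(33,475),-17,17,0,40,130,165)
grip=lambda x,y:box(x,y,0.07,-7,7,-18,18,104,128)
for n,w in(("side",(160,255,40,50)),("top",(190,135,30,25))):
    m,c,st=cmask(im[n],"red",w); p=fit(n,c,stop,(693,190)); h=hull_mask(n,stop(*p)); print("stop",n,p,st,h.min(0),h.max(0))
for n,w in(("side",(285,145,30,30)),("top",(328,212,24,18))):
    m,c,st=cmask(im[n],"blue",w); p=fit(n,c,grip,(475,-220)); h=hull_mask(n,grip(*p)); print("grip",n,p,st,h.min(0),h.max(0))
E
python3 loc.py
```

```text
red side [466.  270.8] area 630 672.6670727981254 [273 311  25  31] [272.  310.4] [297.9 341.9]
red top [468.5 269.9] area 215 241.90594131557737 [176 214  18  16] [175.3 212.9] [193.5 230.2]
yel side [475.8  61.9] area 460 491.3722761115059 [277 232  22  26] [276.1 230.9] [298.3 257.3]
yel top [478.5  60.6] area 205 225.35394291288685 [243 212  16  17] [242.  211.2] [258.7 228.5]
stop side [695.4 193.5] [167 268  21  27 446] [165.6 267.9] [188.5 293.9]
stop top [699.1 191.7] [197 143  14  11 132] [196.2 141. ] [210.7 154.8]
grip side [ 475.3 -216.6] [291 155   7  14  74] [291.5 154. ] [296.9 169.1]
grip top [ 478.2 -218.8] [333 219  12   5  50] [332.2 218.4] [344.9 224.1]
```

```bash
cat > ov.py <<'E'
from h import *
import sys
X,Y,yaw=map(float,sys.argv[1:4]); tag=sys.argv[4]
c,s=np.cos(yaw),np.sin(yaw)
R=lambda a,b,z:(X+c*a-s*b,Y+s*a+c*b,z)
def draw(n,x,y,w,h,S,out):
    im=cv2.imread(f"pics/{n}0.png")[y:y+h,x:x+w]; im=cv2.resize(im,None,fx=S,fy=S,interpolation=cv2.INTER_CUBIC)
    def L(P,Q,col):
        p,q=[tuple(int(round(v)) for v in (proj(n,k)-[x,y]+.5)*S) for k in(P,Q)]; cv2.line(im,p,q,col,1)
    L(R(-2.5,-270,150),R(-2.5,270,150),(0,255,255)); L(R(2.5,-270,150),R(2.5,270,150),(0,255,0))
    L(R(19,-270,138),R(19,270,138),(255,255,0))
    L(R(-2.5,-270,150),R(-1.5,-270,130),(0,255,255))
    for z in(130,165):
        L(R(0,230,z),R(20,230,z),(255,0,255));L(R(0,270,z),R(20,270,z),(255,0,255))
    L(R(0,230,165),R(0,270,165),(255,0,255))
    L(R(-5,230,165),R(-5,270,165),(255,0,255)); L(R(25,230,165),R(25,270,165),(255,0,255))
    cv2.imwrite(out,im)
draw("side",160,125,60,60,9,f"pics/o1{tag}.png"); draw("side",160,240,45,60,9,f"pics/o2{tag}.png")
draw("top",190,130,70,35,11,f"pics/o3{tag}.png"); draw("top",310,125,70,35,11,f"pics/o4{tag}.png")
a=cv2.imread(f"pics/o3{tag}.png");b=cv2.imread(f"pics/o4{tag}.png");cv2.imwrite(f"pics/o5{tag}.png",cv2.resize(np.vstack([a,b]),(616,616)))
a=cv2.imread(f"pics/o1{tag}.png");b=cv2.imread(f"pics/o2{tag}.png");cv2.imwrite(f"pics/o6{tag}.png",cv2.resize(np.hstack([a,b[:540]]),None,fx=.8,fy=.8))
E
python3 ov.py 702 -37 0.072 a
```

```text
(no output)
```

View pics/o5a.png

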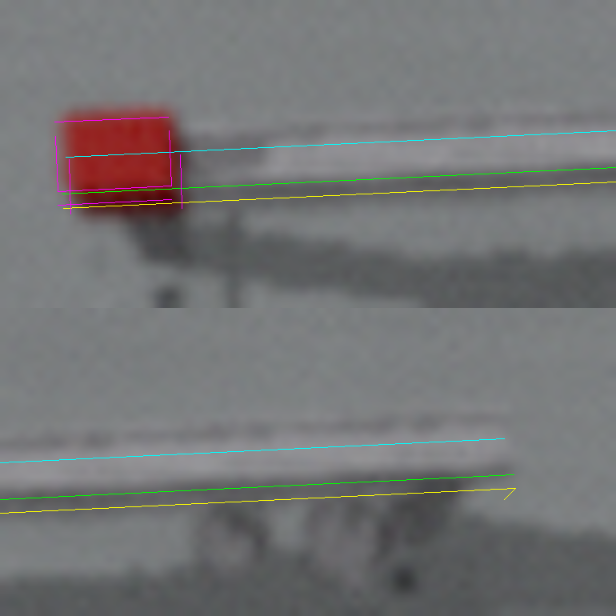

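View pics/o6a.png

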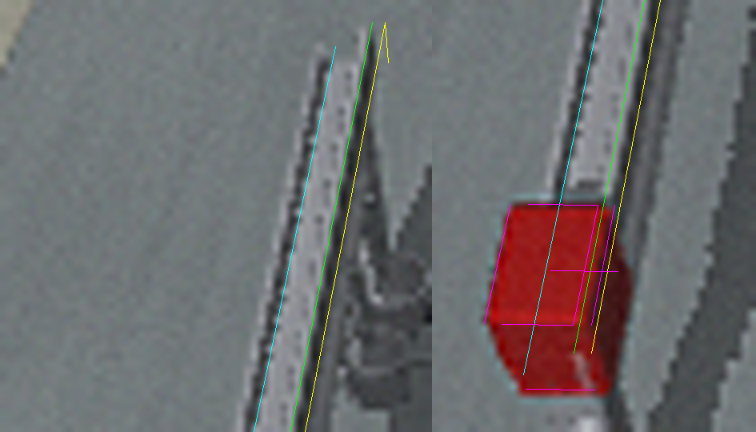

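```bash
python3 ov.py 706 -37 0.072 b
```

```text
(no output)
```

View pics/o5b.png

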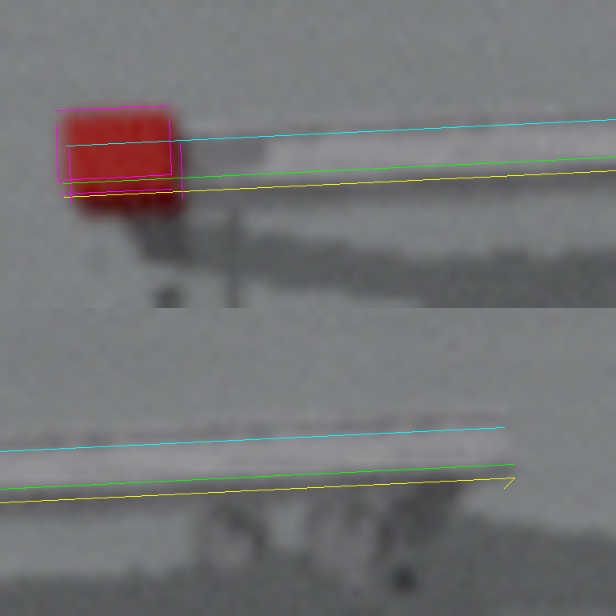

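View pics/o6b.png

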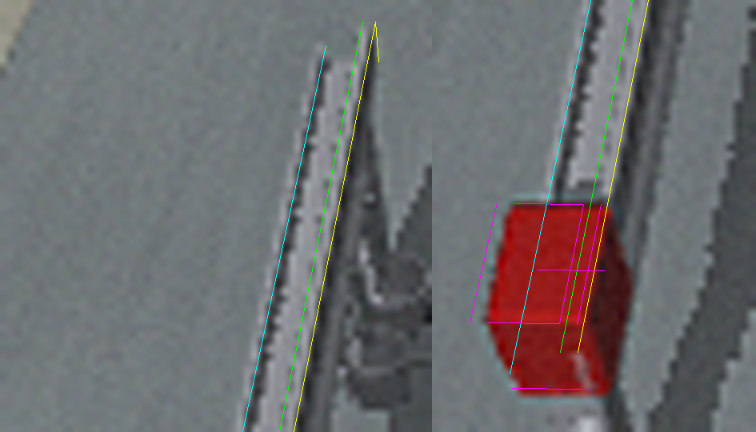

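```bash
cat >> h.py <<'E'
from scipy.spatial.transform import Rotation as Ro
def go(x,y,z,yawj):
    """tool down, tool y axis along angle yawj (world); print the shift/rotvec"""
    s=r.sense(); R0=Ro.from_euler("xyz",s["tcp_rot"]).as_matrix()
    best=None
    for a in(yawj,yawj+np.pi):
        ty=np.array([np.cos(a),np.sin(a),0]);tx=np.array([0,0,-1.]);R1=np.c_[tx,ty,np.cross(tx,ty)]
        v=np.degrees(Ro.from_matrix(R0.T@R1).as_rotvec())
        if best is None or np.linalg.norm(v)<np.linalg.norm(best): best=v
    print("clock %.2f pos"%s["clock"],s["eef_pos"].round(1),"q",s["qpos"].round(2),"F",s["contact_force"].round(1),"open %.3f"%s["opening"])
    print("tool y world",R0[:,1].round(3),"z",R0[:,2].round(3),"x",R0[:,0].round(3))
    print("shift",(R0.T@(np.array([x,y,z])-s["eef_pos"])).round(1),"rotvec deg",best.round(2))
E
python3 -c "
from h import *
go(476.8,-217.7,180,-0.075)"
```

```text
clock 0.10 pos [ 162.3 -603.1  230.6] q [-1.31  0.35  1.63  0.    1.16 -0.  ] F [-0.3  0.3  0.3] open 1.001
tool y world [ 0.26  -0.966 -0.001] z [-0.966 -0.26  -0.   ] x [-0.     0.001 -1.   ]
shift [  51.  -290.4 -403.9] rotvec deg [-7.065e+01 -5.000e-02  6.000e-02]
```

Request:
{"api": "drive_tool", "payload": {"rows": [51, -290.4, -403.9, -70.65, 0, 0, 100, 51, -290.4, -403.9, -70.65, 0, 0, 100, 51, -290.4, -403.9, -70.65, 0, 0, 100, 51, -290.4, -403.9, -70.65, 0, 0, 100, 51, -290.4, -403.9, -70.65, 0, 0, 100, 51, -290.4, -403.9, -70.65, 0, 0, 100, 51, -290.4, -403.9, -70.65, 0, 0, 100, 51, -290.4, -403.9, -70.65, 0, 0, 100, 51, -290.4, -403.9, -70.65, 0, 0, 100, 51, -290.4, -403.9, -70.65, 0, 0, 100], "newtons": 60}}

```text
clock: 1.35
eef_pos: [476.5, -217.6, 179.7]
tcp_rot: [-2.278, 1.569, 2.361]
contact_force: [0.2, -1.3, 0.5]
opening: 0.999
```

```bash
python3 - <<'E'
from h import *
go(476.8,-217.7,97,-0.075)
for n in ("side","top"): cv2.imwrite(f"pics/{n}1.png",grab_frame(n)[:,:,::-1])
crop("pics/side1.png","pics/s1.png",250,100,120,120,5)
crop("pics/top1.png","pics/t1.png",290,180,90,75,7)
E
```

```text
clock 1.35 pos [ 476.5 -217.6  179.7] q [-0.43  0.26  1.9   0.    0.99 -0.36] F [ 0.2 -1.3  0.5] open 0.999
tool y world [ 0.997 -0.074 -0.001] z [-0.074 -0.997 -0.001] x [-0.001  0.001 -1.   ]
shift [82.7  0.4  0.2] rotvec deg [ 0.08 -0.06  0.08]
```

View pics/s1.png

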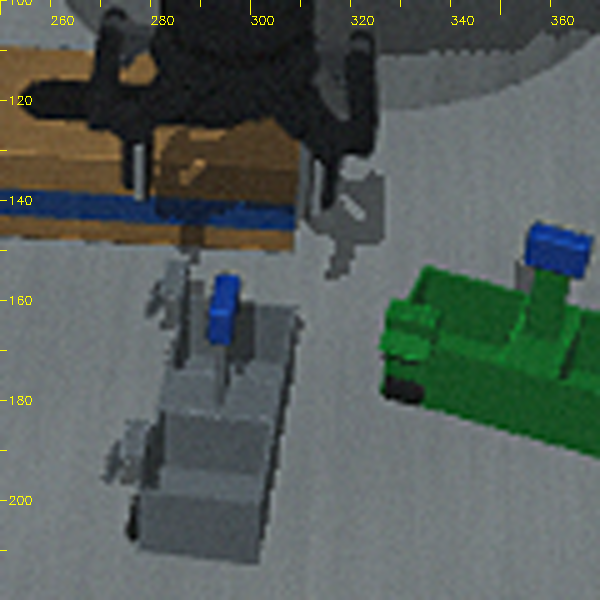

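View pics/t1.png

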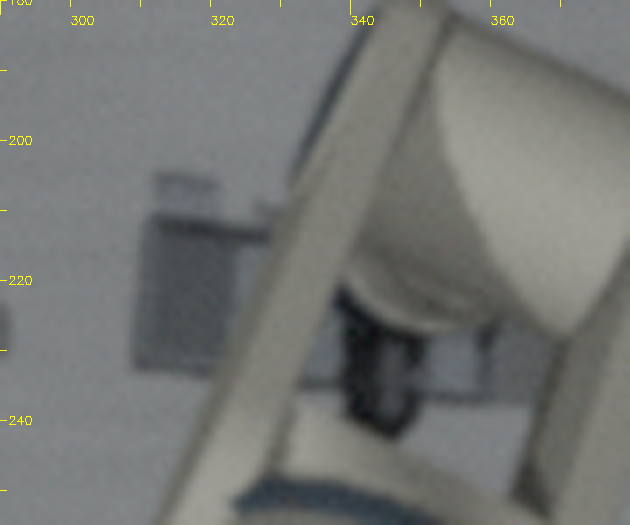

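```bash
python3 - <<'E'
from h import *
for dy in(-50,50): print(proj("side",(476.5+dy*.997,-217.6-dy*.075,193)))
print(proj("side",(476.5,-217.6,128)))
E
```

```text
[313.38426734 141.19440967]
[276.13755453 137.41949354]
[293.90570426 157.98766835]
```

Request:
{"api": "drive_tool", "payload": {"rows": [40, 0.4, 0, 0, 0, 0, 100, 65, 0.4, 0, 0, 0, 0, 100, 80, 0.4, 0, 0, 0, 0, 100, 82.7, 0.4, 0, 0, 0, 0, 100, 82.7, 0.4, 0, 0, 0, 0, 50, 82.7, 0.4, 0, 0, 0, 0, 25, 82.7, 0.4, 0, 0, 0, 0, 10, 82.7, 0.4, 0, 0, 0, 0, 10, 82.7, 0.4, 0, 0, 0, 0, 5, 82.7, 0.4, 0, 0, 0, 0, 5], "newtons": 60}}

```text
clock: 2.7
eef_pos: [477.0, -218.7, 97.8]
tcp_rot: [2.657, 1.57, 1.01]
contact_force: [1.6, 0.3, 6.6]
opening: 0.154
```

```bash
python3 - <<'E'
from h import *
go(476.8,-217.7,97,-0.075)
for n in ("side","top"): cv2.imwrite(f"pics/{n}2.png",grab_frame(n)[:,:,::-1])
crop("pics/side2.png","pics/s2.png",250,100,100,120,5)
E
```

```text
clock 2.70 pos [ 477.  -218.7   97.8] q [-0.43  0.37  1.96  0.    0.81 -0.36] F [1.6 0.3 6.6] open 0.154
tool y world [ 0.997 -0.076  0.   ] z [-0.076 -0.997 -0.001] x [ 0.     0.001 -1.   ]
shift [ 0.8 -0.3 -1. ] rotvec deg [-0.05 -0.04 -0.02]
```

View pics/s2.png

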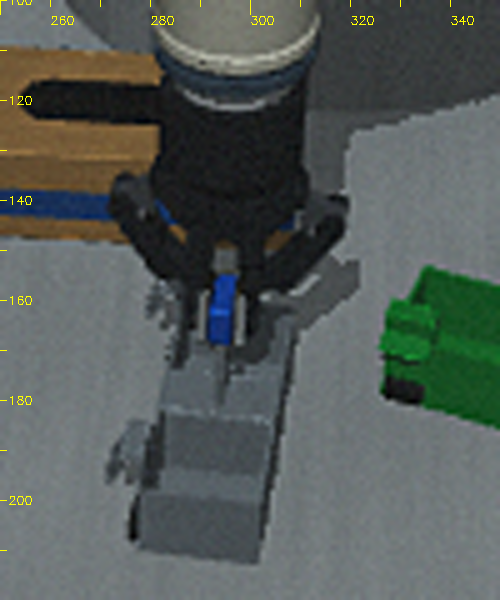

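Request:
{"api": "drive_tool", "payload": {"rows": [-10, 0, 0, 0, 0, 0, 5, -35, 0, 0, 0, 0, 0, 5, -70, 0, 0, 0, 0, 0, 5, -105, 0, 0, 0, 0, 0, 5, -125, 0, 0, 0, 0, 0, 5, -130, 0, 0, 0, 0, 0, 5, -130, 0, 0, 0, 0, 0, 5], "newtons": 90}}

```text
clock: 3.68
eef_pos: [476.4, -218.5, 227.2]
tcp_rot: [-2.573, 1.57, 2.064]
contact_force: [0.3, 0.0, -4.8]
opening: 0.147
```

```bash
python3 - <<'E'
from h import *
go(654,74.6,228,0.07)
for n in ("side","top"): cv2.imwrite(f"pics/{n}3.png",grab_frame(n)[:,:,::-1])
crop("pics/side3.png","pics/s3.png",230,60,130,120,5)
E
```

```text
clock 3.67 pos [ 476.4 -218.5  227.2] q [-0.43  0.2   1.85  0.    1.09 -0.36] F [ 0.3  0.  -4.8] open 0.147
tool y world [ 0.997 -0.076 -0.001] z [-0.076 -0.997 -0.001] x [-0.001  0.001 -1.   ]
shift [  -0.6  154.9 -305.8] rotvec deg [-8.36 -0.06  0.03]
```

View pics/s3.png

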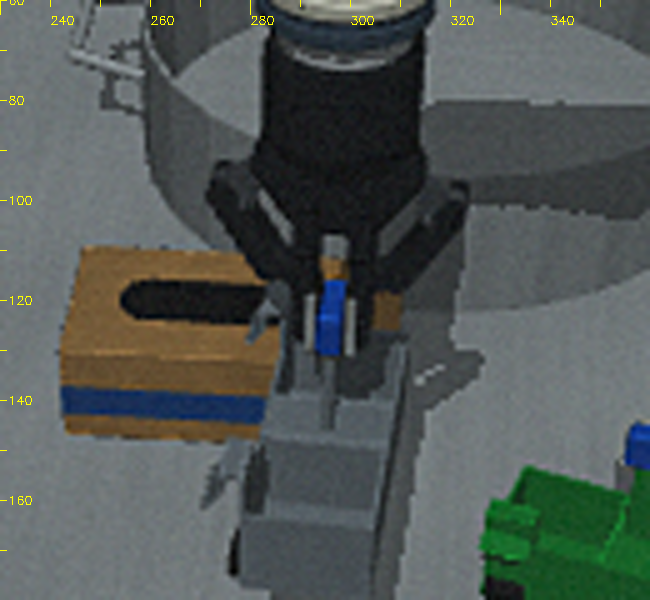

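Request:
{"api": "drive_tool", "payload": {"rows": [0, 10, -20, 0, 0, 0, 5, 0, 28, -55, -1.5, 0, 0, 5, 0, 48, -95, -2.5, 0, 0, 5, 0, 71, -140, -4, 0, 0, 5, 0, 94, -185, -5.5, 0, 0, 5, 0, 117, -230, -6.5, 0, 0, 5, 0, 137, -270, -7.5, 0, 0, 5, 0, 150, -296, -8.36, 0, 0, 5, 0, 155, -306, -8.36, 0, 0, 5, 0, 155, -306, -8.36, 0, 0, 5]}}

```text
clock: 5.03
eef_pos: [653.4, 75.1, 225.6]
tcp_rot: [-1.945, 1.567, 2.838]
contact_force: [-0.2, 0.1, -4.0]
opening: 0.153
```

```bash
python3 - <<'E'
from h import *
go(654,74.6,228,0.07)
for n in ("side","top"): cv2.imwrite(f"pics/{n}4.png",grab_frame(n)[:,:,::-1])
crop("pics/side4.png","pics/s4.png",150,150,130,150,4)
crop("pics/top4.png","pics/t4.png",190,110,150,70,5)
s=r.sense()["eef_pos"]; dz=s[2]-97.8
im=cv2.imread("pics/side4.png")[:,:,::-1].copy()
m,c,st=cmask(im,"blue",(170,150,80,120)); print(c,st)
g=lambda x,y:box(x,y,0.07,-7,7,-18,18,104+dz,128+dz)
print(fit("side",c,g,(654,74)))
E
```

```text
clock 5.03 pos [653.4  75.1 225.6] q [0.11 0.41 1.56 0.   1.17 0.04] F [-0.2  0.1 -4. ] open 0.153
tool y world [ 0.998  0.07  -0.003] z [ 0.07  -0.998 -0.001] x [-0.004  0.001 -1.   ]
shift [-2.4  0.5  0.5] rotvec deg [ 0.03 -0.08  0.2 ]
[203.98058252 203.01941748] [201 193   7  19 103]
[652.94355461  78.98343103]
```

View pics/s4.png

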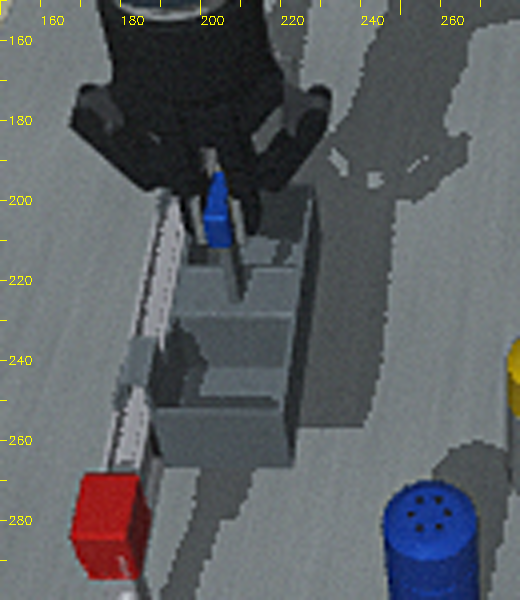

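View pics/t4.png

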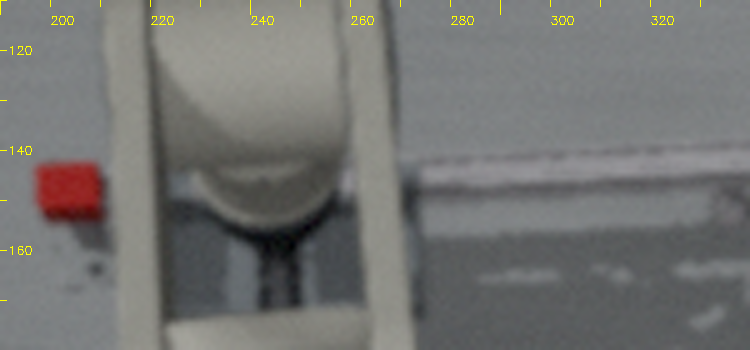

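Request:
{"api": "drive_tool", "payload": {"rows": [10, 1, 0, 0, 0, 0.2, 5, 20, 1, 0, 0, 0, 0.2, 5, 26, 1, 0, 0, 0, 0.2, 5, 30, 1, 0, 0, 0, 0.2, 5, 34, 1, 0, 0, 0, 0.2, 5, 38, 1, 0, 0, 0, 0.2, 5, 41, 1, 0, 0, 0, 0.2, 5, 41, 1, 0, 0, 0, 0.2, 5]}}

```text
clock: 6.12
eef_pos: [655.5, 74.1, 185.9]
tcp_rot: [1.769, 1.567, 0.268]
contact_force: [5.1, -1.0, -1.3]
opening: 0.147
```

```bash
python3 - <<'E'
from h import *
go(654,75,176.8,0.07); print(r.sense()["wrist_torque"].round(2))
for n in ("side",): cv2.imwrite(f"pics/{n}5.png",grab_frame(n)[:,:,::-1])
crop("pics/side5.png","pics/s5.png",150,170,110,130,4)
E
```

```text
clock 6.12 pos [655.5  74.1 185.9] q [0.11 0.45 1.6  0.   1.09 0.04] F [ 5.1 -1.  -1.3] open 0.147
tool y world [0.998 0.07  0.004] z [ 0.07  -0.998 -0.001] x [ 0.004  0.001 -1.   ]
shift [ 9.1 -1.5 -1. ] rotvec deg [-0.01 -0.04 -0.22]
[-0.34 -1.26  0.27]
```

View pics/s5.png

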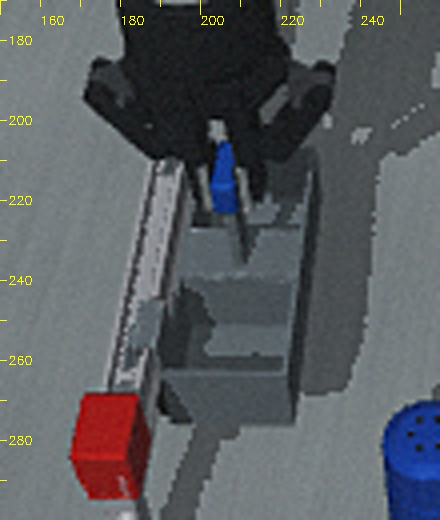

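Request:
{"api": "drive_tool", "payload": {"rows": [1, 1.5, 0, 0, 0, 0, 5, 3, 1.5, 0, 0, 0, 0, 5, 5, 1.5, 0, 0, 0, 0, 5, 7, 1.5, 0, 0, 0, 0, 5, 9, 1.5, 0, 0, 0, 0, 5, 9, 1.5, 0, 0, 0, 0, 5]}}

```text
clock: 6.92
eef_pos: [657.9, 74.2, 176.9]
tcp_rot: [1.686, 1.565, 0.186]
contact_force: [7.0, -0.5, -2.5]
opening: 0.149
```

```bash
python3 - <<'E'
from h import *
go(654,75,176.8,0.07); print(r.sense()["wrist_torque"].round(2))
for n in ("side",): cv2.imwrite(f"pics/{n}6.png",grab_frame(n)[:,:,::-1])
crop("pics/side6.png","pics/s6.png",150,170,110,130,4)
E
```

```text
clock 6.92 pos [657.9  74.2 176.9] q [0.11 0.46 1.6  0.   1.08 0.04] F [ 7.  -0.5 -2.5] open 0.149
tool y world [0.998 0.07  0.006] z [ 0.07  -0.998 -0.001] x [ 0.006  0.001 -1.   ]
shift [ 0.  -3.8 -1.1] rotvec deg [ 0.01 -0.04 -0.32]
[-0.17 -1.34  0.45]
```

View pics/s6.png

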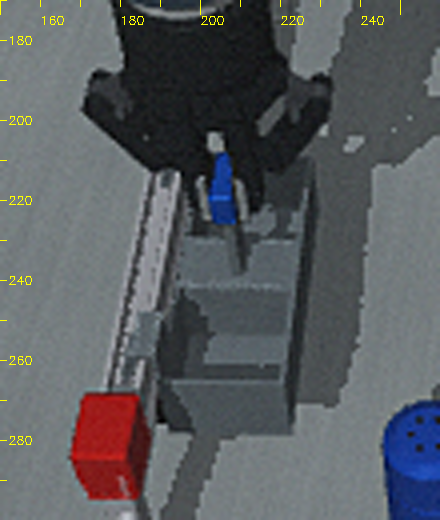

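Request:
{"api": "drive_tool", "payload": {"rows": [0.5, 2, 0, 0, 0, -0.3, 5, 1.5, 2.5, 0, 0, 0, -0.3, 5, 2.5, 2.5, 0, 0, 0, -0.3, 5, 2.5, 2.5, 0, 0, 0, -0.3, 5]}}

```text
clock: 7.48
eef_pos: [658.7, 74.2, 176.5]
tcp_rot: [-1.859, 1.568, 2.923]
contact_force: [-11.6, -1.5, 20.7]
opening: 0.149
```

```bash
python3 - <<'E'
from h import *
go(654,75,176.8,0.07); print(r.sense()["wrist_torque"].round(2))
E
```

```text
clock 7.47 pos [658.7  74.2 176.5] q [0.11 0.46 1.59 0.   1.09 0.04] F [-11.6  -1.5  20.7] open 0.149
tool y world [ 0.998  0.07  -0.003] z [ 0.07  -0.998 -0.001] x [-0.003  0.001 -1.   ]
shift [-0.3 -4.7 -1.1] rotvec deg [ 0.   -0.05  0.15]
[-0.28  1.42  0.24]
```

Request:
{"api": "drive_tool", "payload": {"rows": [-1.5, -1, 0, 0, 0, 0, 5, -1.5, -1, -4, 0, 0, 0, 5, -1.5, -1, -8, 0, 0, 0, 5, -1.5, -1, -12, 0, 0, 0, 5, -1.5, -1, -16, 0, 0, 0, 5, -1.5, -1, -19, 0, 0, 0, 5, -1.5, -1, -21, 0, 0, 0, 5]}}

```text
clock: 8.35
eef_pos: [656.8, 94.7, 177.4]
tcp_rot: [-1.532, 1.569, -3.032]
contact_force: [6.3, -2.5, -4.1]
opening: 0.146
```

```bash
python3 - <<'E'
from h import *
go(654,75,176.8,0.07); print(r.sense()["wrist_torque"].round(2))
for n in ("side",): cv2.imwrite(f"pics/{n}7.png",grab_frame(n)[:,:,::-1])
crop("pics/side7.png","pics/s7.png",150,180,110,130,4)
E
```

```text
clock 8.35 pos [656.8  94.7 177.4] q [0.14 0.46 1.59 0.   1.09 0.07] F [ 6.3 -2.5 -4.1] open 0.146
tool y world [ 0.998  0.07  -0.002] z [ 0.07  -0.998  0.   ] x [-0.002 -0.    -1.   ]
shift [ 0.6 -4.2 19.4] rotvec deg [0.02 0.   0.12]
[-0.5  -1.26  0.33]
```

View pics/s7.png

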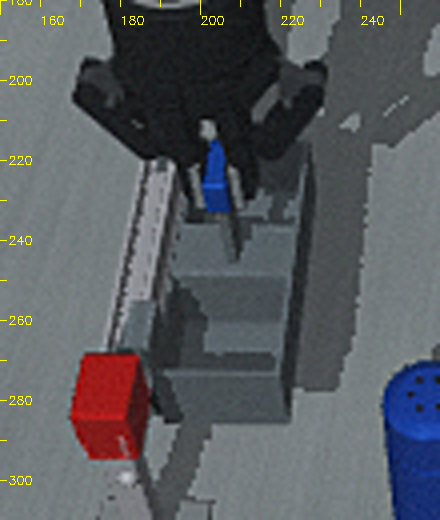

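Sliding works; the caddy's hook is just short of the stop. I'll creep on until the y force rises.

Request:
{"api": "drive_tool", "payload": {"rows": [0, 0.7, -2, 0, 0, 0, 5, 0, 0.7, -4, 0, 0, 0, 5, 0, 0.7, -5.5, 0, 0, 0, 5, 0, 0.7, -5.5, 0, 0, 0, 5]}}

```text
clock: 8.9
eef_pos: [656.7, 100.8, 177.0]
tcp_rot: [-1.729, 1.568, 3.053]
contact_force: [2.4, -1.0, -4.6]
opening: 0.144
```

```bash
python3 - <<'E'
from h import *
go(654,75,176.8,0.07)
E
```

```text
clock 8.90 pos [656.7 100.8 177. ] q [0.15 0.47 1.59 0.   1.09 0.08] F [ 2.4 -1.  -4.6] open 0.144
tool y world [ 0.998  0.07  -0.003] z [ 0.07  -0.998 -0.   ] x [-0.003  0.    -1.   ]
shift [ 0.2 -4.5 25.5] rotvec deg [ 0.02 -0.03  0.17]
```

Request:
{"api": "drive_tool", "payload": {"rows": [0, 0, -1.5, 0, 0, 0, 5, 0, 0, -3, 0, 0, 0, 5, 0, 0, -4.5, 0, 0, 0, 5, 0, 0, -4.5, 0, 0, 0, 5]}}

```text
clock: 9.4
eef_pos: [656.5, 103.9, 177.2]
tcp_rot: [-1.006, 1.567, -2.507]
contact_force: [3.3, -8.4, -2.1]
opening: 0.152
```

```bash
python3 - <<'E'
from h import *
go(654,75,176.8,0.07)
E
```

```text
clock 9.40 pos [656.5 103.9 177.2] q [ 0.16  0.47  1.59 -0.    1.09  0.09] F [ 3.3 -8.4 -2.1] open 0.152
tool y world [ 0.998  0.07  -0.003] z [ 0.07  -0.998  0.002] x [-0.003 -0.002 -1.   ]
shift [ 0.5 -4.5 28.6] rotvec deg [0.03 0.11 0.17]
```

Request:
{"api": "drive_tool", "payload": {"rows": [1, 1, -2.5, 0, 0, 0, 5, 1, 1, -4, 0, 0, 0, 5, 1, 1, -4, 0, 0, 0, 5]}}

```text
clock: 9.78
eef_pos: [656.5, 104.1, 177.2]
tcp_rot: [-0.556, 1.562, -2.056]
contact_force: [-2.1, -19.3, 7.6]
opening: 0.15
```

```bash
python3 - <<'E'
from h import *
go(654,75,176.8,0.07)
for n in ("side",): cv2.imwrite(f"pics/{n}8.png",grab_frame(n)[:,:,::-1])
crop("pics/side8.png","pics/s8.png",150,220,70,75,8)
E
```

```text
clock 9.78 pos [656.5 104.1 177.2] q [ 0.16  0.47  1.59 -0.01  1.09  0.09] F [ -2.1 -19.3   7.6] open 0.150
tool y world [ 0.998  0.07  -0.005] z [ 0.071 -0.997  0.008] x [-0.004 -0.008 -1.   ]
shift [ 0.7 -4.6 28.8] rotvec deg [0.03 0.44 0.27]
```

View pics/s8.png

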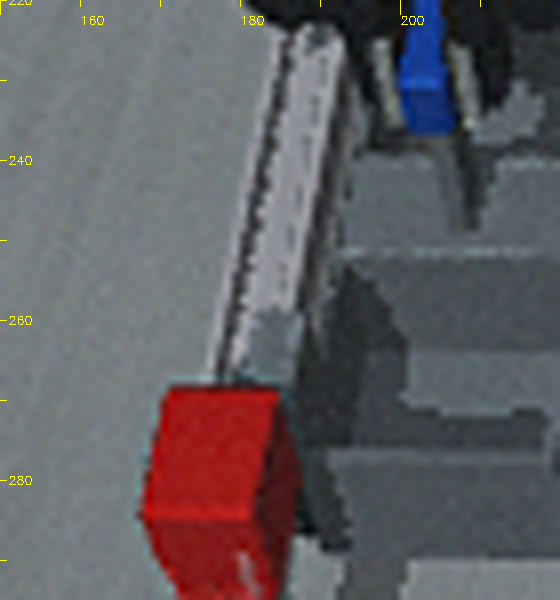

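Request:
{"api": "drive_tool", "payload": {"rows": [0.8, 0, 0, 0, 0.4, 0.2, 5, 0.8, 0, 0, 0, 0.4, 0.2, 5]}}

```text
clock: 10.07
eef_pos: [656.4, 103.7, 176.8]
tcp_rot: [-0.926, 1.569, -2.427]
contact_force: [-0.1, -6.5, 1.8]
opening: 0.149
```

```bash
python3 - <<'E'
from h import *
go(654,75,176.8,0.07)
E
```

```text
clock 10.07 pos [656.4 103.7 176.8] q [ 0.15  0.47  1.59 -0.    1.09  0.08] F [-0.1 -6.5  1.8] open 0.149
tool y world [ 0.998  0.07  -0.001] z [ 0.07  -0.998  0.001] x [-0.001 -0.001 -1.   ]
shift [ 0.1 -4.4 28.4] rotvec deg [0.01 0.05 0.07]
```

Request:
{"api": "drive_tool", "payload": {"rows": [0.7, 0, 0, 0, 0, 0, 5, 0.7, 0, 0, 0, 0, 0, 30, 0.7, 0, 0, 0, 0, 0, 60, 0.7, 0, 0, 0, 0, 0, 70, -15, 0, 0, 0, 0, 0, 90, -50, 0, 0, 0, 0, 0, 100, -90, 0, 0, 0, 0, 0, 100, -90, 0, 0, 0, 0, 0, 100]}}

```text
clock: 11.08
eef_pos: [658.7, 104.2, 271.9]
tcp_rot: [1.546, 1.565, 0.046]
contact_force: [0.2, -0.4, -0.5]
opening: 0.999
```

```bash
python3 - <<'E'
from h import *
go(467.2,270.4,266,0.07)
for n in ("side","top"): cv2.imwrite(f"pics/{n}9.png",grab_frame(n)[:,:,::-1])
crop("pics/side9.png","pics/s9.png",150,180,90,120,5)
crop("pics/top9.png","pics/t9.png",180,120,120,70,5)
im=cv2.imread("pics/side9.png")[:,:,::-1].copy()
m,c,st=cmask(im,"blue",(190,190,30,60)); print(c,st)
g=lambda x,y:box(x,y,0.07,-7,7,-18,18,104+79,128+79)
p=fit("side",c,g,(656,104)); print(p); h=hull_mask("side",g(*p)); print(h.min(0),h.max(0))
E
```

```text
clock 11.07 pos [658.7 104.2 271.9] q [ 0.15  0.38  1.5  -0.    1.25  0.08] F [ 0.2 -0.4 -0.5] open 0.999
tool y world [0.998 0.07  0.006] z [ 0.07  -0.998  0.   ] x [ 0.006  0.    -1.   ]
shift [   4.8 -179.4 -179.3] rotvec deg [ 0.01  0.01 -0.35]
[204.3129771  227.09160305] [200 218  10  19 131]
[653.59108441 104.11937487]
[199.17273 217.05524] [209.3399  237.08113]
```

View pics/s9.png

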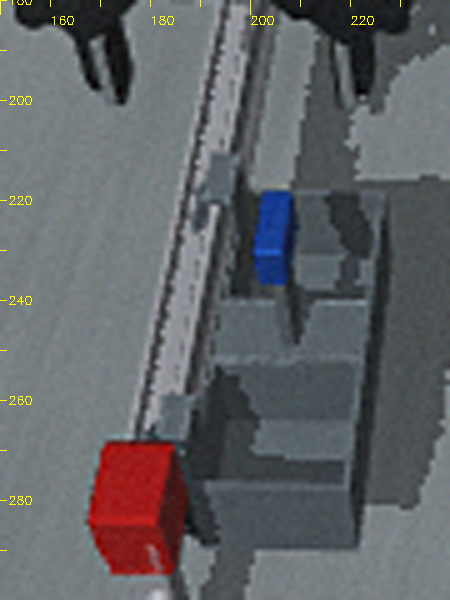

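View pics/t9.png

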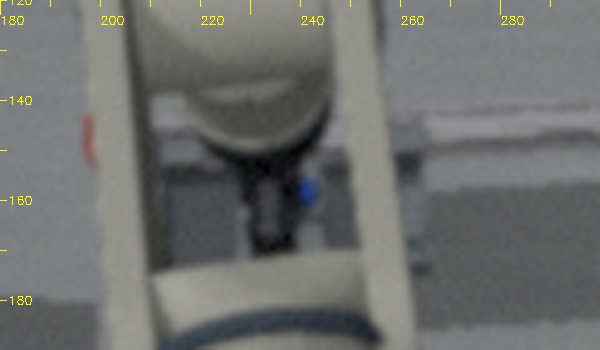

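Request:
{"api": "drive_tool", "payload": {"rows": [5, -45, -45, 0, 0, -0.35, 100, 20, -90, -90, 0, 0, -0.35, 100, 40, -135, -135, 0, 0, -0.35, 100, 60, -165, -165, 0, 0, -0.35, 100, 71, -179.2, -179.2, 0, 0, -0.35, 100, 71, -179.2, -179.2, 0, 0, -0.35, 100, 71, -179.2, -179.2, 0, 0, -0.35, 100]}}

```text
clock: 12.05
eef_pos: [466.5, 269.6, 197.0]
tcp_rot: [-1.423, 1.566, -2.923]
contact_force: [1.0, 0.6, 0.4]
opening: 1.003
```

```bash
python3 - <<'E'
from h import *
go(467.2,270.4,84,0.07)
for n in ("side","top"): cv2.imwrite(f"pics/{n}10.png",grab_frame(n)[:,:,::-1])
crop("pics/side10.png","pics/s10.png",220,210,110,150,4)
crop("pics/top10.png","pics/t10.png",110,110,190,130,4)
im=cv2.imread("pics/side10.png")[:,:,::-1].copy()
m,c,st=cmask(im,"red",(265,300,40,50)); print(fit("side",c,lambda x,y:cyl(x,y,82,116)+cyl(x,y,122,122,22),(467,270)))
E
```

```text
clock 12.05 pos [466.5 269.6 197. ] q [0.52 0.26 1.85 0.   1.04 0.45] F [1.  0.6 0.4] open 1.003
tool y world [ 0.998  0.07  -0.005] z [ 0.07  -0.998  0.001] x [-0.005 -0.001 -1.   ]
shift [113.    1.3  -0.8] rotvec deg [-0.    0.04  0.29]
[466.02533713 270.81567155]
```

View pics/s10.png

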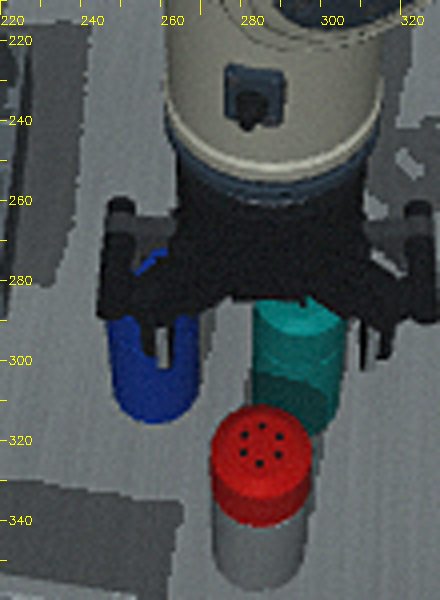

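View pics/t10.png

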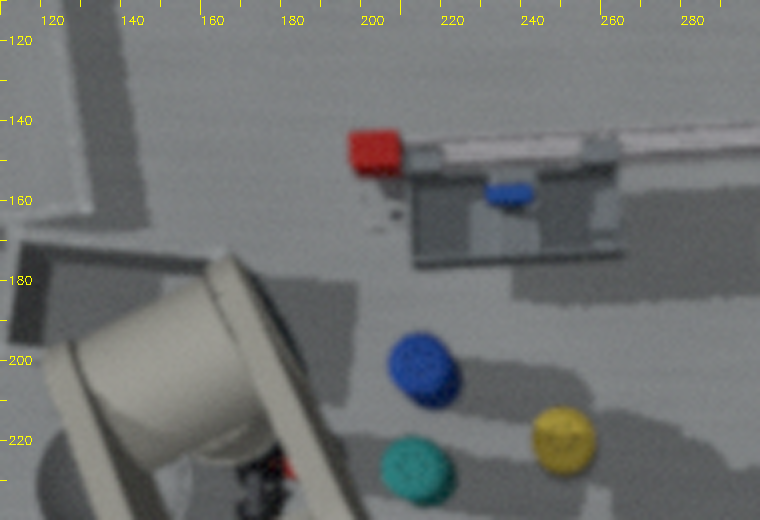

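Request:
{"api": "drive_tool", "payload": {"rows": [40, 1, -0.8, 0, 0, 0.3, 100, 75, 1, -0.8, 0, 0, 0.3, 100, 100, 1, -0.8, 0, 0, 0.3, 100, 113, 1, -0.8, 0, 0, 0.3, 100, 113, 1, -0.8, 0, 0, 0.3, 85, 113, 1, -0.8, 0, 0, 0.3, 65, 113, 1, -0.8, 0, 0, 0.3, 50, 113, 1, -0.8, 0, 0, 0.3, 45, 113, 1, -0.8, 0, 0, 0.3, 45], "newtons": 50}}

```text
clock: 13.28
eef_pos: [467.9, 270.7, 85.5]
tcp_rot: [1.751, 1.568, 0.249]
contact_force: [-0.8, -0.6, 6.8]
opening: 0.584
```

```bash
python3 - <<'E'
from h import *
go(467.2,270.4,84,0.07)
cv2.imwrite(f"pics/side11.png",grab_frame("side")[:,:,::-1])
crop("pics/side11.png","pics/s11.png",220,230,110,140,4)
im=cv2.imread("pics/top10.png")[:,:,::-1].copy()
m,c,st=cmask(im,"blue",(225,145,30,25)); print(c,st)
g=lambda x,y:box(x,y,0.07,-7,7,-18,18,104+79,128+79)
print("grip top",fit("top",c,g,(656,104)))
E
```

```text
clock 13.28 pos [467.9 270.7  85.5] q [ 0.52  0.41  1.93 -0.    0.8   0.45] F [-0.8 -0.6  6.8] open 0.584
tool y world [0.998 0.069 0.002] z [ 0.069 -0.998 -0.   ] x [ 0.002  0.001 -1.   ]
shift [ 1.5 -0.8  0.2] rotvec deg [-0.05 -0.03 -0.14]
[236.66129032 158.19354839] [231 156  12   6  62]
grip top [656.72236704 103.63881171]
```

View pics/s11.png

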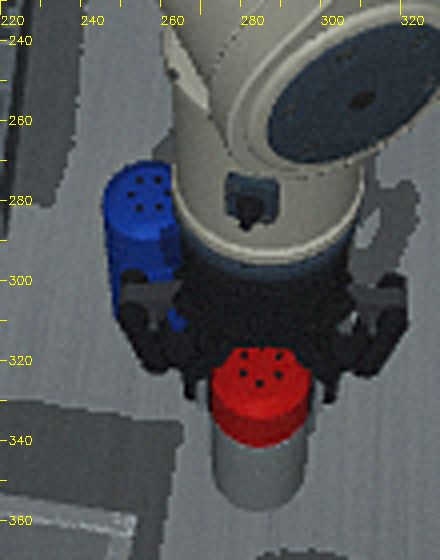

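Request:
{"api": "drive_tool", "payload": {"rows": [-10, 0, 0, 0, 0, 0, 45, -40, 0, 0, 0, 0, 0, 45, -80, 0, 0, 0, 0, 0, 45, -120, 0, 0, 0, 0, 0, 45, -150, 0, 0, 0, 0, 0, 45, -158, 0, 0, 0, 0, 0, 45, -158, 0, 0, 0, 0, 0, 45], "newtons": 70}}

```text
clock: 14.2
eef_pos: [467.4, 270.5, 243.5]
tcp_rot: [1.79, 1.568, 0.288]
contact_force: [0.1, -0.7, -1.9]
opening: 0.577
```

```bash
python3 - <<'E'
from h import *
go(652.1,153.9,243,0.07)
E
```

```text
clock 14.20 pos [467.4 270.5 243.5] q [ 0.52  0.21  1.8  -0.    1.13  0.45] F [ 0.1 -0.7 -1.9] open 0.577
tool y world [0.998 0.069 0.003] z [ 0.069 -0.998 -0.001] x [ 0.003  0.001 -1.   ]
shift [  1.  176.2 129.1] rotvec deg [-0.05 -0.04 -0.16]
```

Request:
{"api": "drive_tool", "payload": {"rows": [0, 15, 11, 0, 0, 0, 45, 0, 45, 33, 0, 0, 0, 45, 0, 80, 58, 0, 0, 0, 45, 0, 115, 84, 0, 0, 0, 45, 0, 146, 107, 0, 0, 0, 45, 0, 168, 123, 0, 0, 0, 45, 0, 176.2, 129.1, 0, 0, -0.15, 45, 0, 176.2, 129.1, 0, 0, -0.15, 45, 0, 176.2, 129.1, 0, 0, -0.15, 45]}}

```text
clock: 15.32
eef_pos: [651.2, 154.3, 243.5]
tcp_rot: [-2.179, 1.57, 2.603]
contact_force: [-0.7, 0.5, -2.7]
opening: 0.578
```

```bash
python3 - <<'E'
from h import *
go(652.1,153.9,168.5,0.07)
for n in ("side","top"): cv2.imwrite(f"pics/{n}12.png",grab_frame(n)[:,:,::-1])
crop("pics/side12.png","pics/s12.png",150,170,110,130,4)
im=cv2.imread("pics/side12.png")[:,:,::-1].copy()
m,c,st=cmask(im,"red",(188,180,50,90)); print(c,st)
dz=r.sense()["eef_pos"][2]-85.5
print(fit("side",c,lambda x,y:cyl(x,y,82+dz,116+dz)+cyl(x,y,122+dz,122+dz,22),(652,154)))
E
```

```text
clock 15.32 pos [651.2 154.3 243.5] q [0.23 0.41 1.52 0.   1.21 0.16] F [-0.7  0.5 -2.7] open 0.578
tool y world [ 0.998  0.07  -0.001] z [ 0.07  -0.998 -0.001] x [-0.001  0.001 -1.   ]
shift [75.   0.9  0.5] rotvec deg [-0.02 -0.04  0.06]
[197.48357664 227.36313869] [188 212  23  31 548]
[647.79450128 157.12238145]
```

View pics/s12.png

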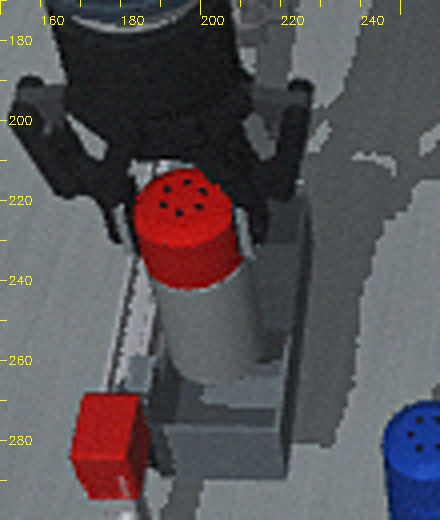

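```bash
python3 - <<'E'
from h import *
im=cv2.imread("pics/side12.png")[:,:,::-1].copy()
m,c,st=cmask(im,"red",(175,180,60,85)); print(c,st)
dz=243.5-85.5
p=fit("side",c,lambda x,y:cyl(x,y,82+dz,116+dz)+cyl(x,y,122+dz,122+dz,22),(652,154));print(p)
h=hull_mask("side",cyl(*p,82+dz,116+dz)+cyl(*p,122+dz,122+dz,22));print(h.min(0),h.max(0))
E
```

```text
[195.99680511 227.16453674] [183 212  28  31 626]
[650.96250906 156.46852375]
[181.25314 211.13777] [210.50179 243.16183]
```

Request:
{"api": "drive_tool", "payload": {"rows": [8, -0.5, 2, 0, 0, 0, 45, 25, -0.5, 2, 0, 0, 0, 45, 40, -0.5, 2, 0, 0, 0, 45, 52, -0.5, 2, 0, 0, 0, 45, 62, -0.5, 2, 0, 0, 0, 45, 68, -0.5, 2, 0, 0, 0, 45, 72, -0.5, 2, 0, 0, 0, 45, 74, -0.5, 2, 0, 0, 0, 45, 74, -0.5, 2, 0, 0, 0, 45]}}

```text
clock: 16.55
eef_pos: [651.1, 152.6, 170.2]
tcp_rot: [2.873, 1.57, 1.372]
contact_force: [-0.6, 0.5, -2.9]
opening: 0.584
```

```bash
python3 - <<'E'
from h import *
go(652.1,153.9,168.5,0.07)
for n in ("side",): cv2.imwrite(f"pics/{n}13.png",grab_frame(n)[:,:,::-1])
crop("pics/side13.png","pics/s13.png",150,180,110,120,5)
E
```

```text
clock 16.55 pos [651.1 152.6 170.2] q [0.23 0.48 1.59 0.   1.08 0.16] F [-0.6  0.5 -2.9] open 0.584
tool y world [0.998 0.07  0.   ] z [ 0.07  -0.998 -0.001] x [ 0.     0.001 -1.   ]
shift [ 1.7  1.1 -1.3] rotvec deg [-0.   -0.05 -0.01]
```

View pics/s13.png

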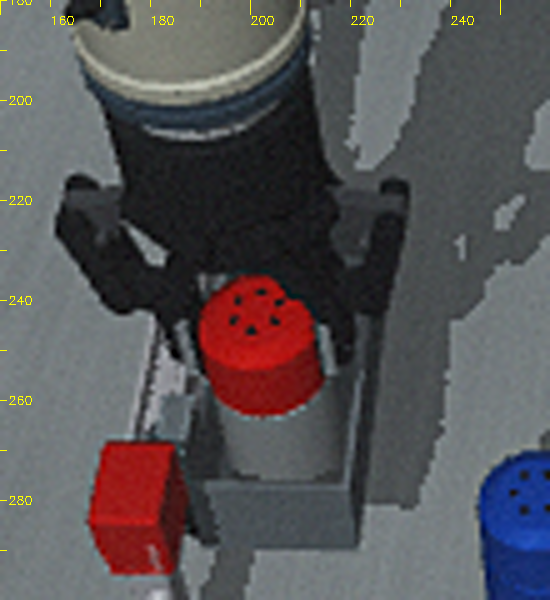

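Inside the well with no side force. I'll lower the last 2 mm onto the floor.

Request:
{"api": "drive_tool", "payload": {"rows": [1, 0, 0, 0, 0, 0, 45, 2, 0, 0, 0, 0, 0, 45, 2.5, 0, 0, 0, 0, 0, 45, 2.5, 0, 0, 0, 0, 0, 45]}}

```text
clock: 17.1
eef_pos: [651.2, 152.6, 168.0]
tcp_rot: [2.598, 1.57, 1.097]
contact_force: [-0.7, 0.7, 0.3]
opening: 0.578
```

Request:
{"api": "drive_tool", "payload": {"rows": [0.8, 0, 0, 0, 0, 0, 45, 0.8, 0, 0, 0, 0, 0, 65, 0.8, 0, 0, 0, 0, 0, 85, 0.8, 0, 0, 0, 0, 0, 100, 0.8, 0, 0, 0, 0, 0, 100, -20, 0, 0, 0, 0, 0, 100, -60, 0, 0, 0, 0, 0, 100, -95, 0, 0, 0, 0, 0, 100, -95, 0, 0, 0, 0, 0, 100]}}

```text
clock: 18.23
eef_pos: [652.9, 152.9, 266.5]
tcp_rot: [1.846, 1.564, 0.346]
contact_force: [-0.9, 0.2, -0.3]
opening: 0.998
```

```bash
python3 - <<'E'
from h import *
go(477.2,61.2,200,0.07)
for n in ("side",): cv2.imwrite(f"pics/{n}14.png",grab_frame(n)[:,:,::-1])
crop("pics/side14.png","pics/s14.png",150,180,110,120,5)
im=cv2.imread("pics/side14.png")[:,:,::-1].copy()
m,c,st=cmask(im,"red",(185,210,40,70)); print(c,st); dz=83
p=fit("side",c,lambda x,y:cyl(x,y,82+dz,116+dz)+cyl(x,y,122+dz,122+dz,22),(652,154));print(p)
h=hull_mask("side",cyl(*p,82+dz,116+dz)+cyl(*p,122+dz,122+dz,22));print(h.min(0),h.max(0))
m,c,st=cmask(im,"blue",(190,190,30,60)); print(c,st)
g=lambda x,y:box(x,y,0.07,-7,7,-18,18,104+79,128+79)
print(fit("side",c,g,(656,104)))
E
```

```text
clock 18.23 pos [652.9 152.9 266.5] q [0.23 0.39 1.5  0.   1.25 0.16] F [-0.9  0.2 -0.3] open 0.998
tool y world [0.998 0.07  0.006] z [ 0.07  -0.998 -0.002] x [ 0.006  0.002 -1.   ]
shift [  65.2 -182.1   79.3] rotvec deg [ 0.   -0.1  -0.36]
[203.48833333 249.27      ] [191 235  26  29 600]
[646.73746375 153.82661788]
[189.83784 234.30086] [216.89014 264.25247]
[204.44067797 226.27118644] [201 218   8  18 118]
[653.7852408  101.82190968]
```

View pics/s14.png

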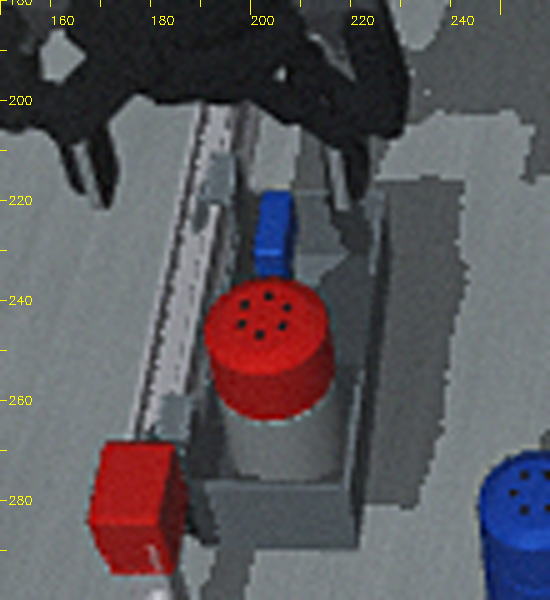

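Request:
{"api": "drive_tool", "payload": {"rows": [5, -45, 20, 0, 0, -0.36, 100, 15, -95, 41, 0, 0, -0.36, 100, 35, -140, 61, 0, 0, -0.36, 100, 55, -170, 74, 0, 0, -0.36, 100, 65, -182, 79.3, 0, 0, -0.36, 100, 65, -182, 79.3, 0, 0, -0.36, 100, 65, -182, 79.3, 0, 0, -0.36, 100]}}

```text
clock: 19.15
eef_pos: [477.7, 61.4, 199.2]
tcp_rot: [-2.355, 1.569, 2.428]
contact_force: [-0.6, 0.3, -0.2]
opening: 1.003
```

```bash
python3 - <<'E'
from h import *
go(477.2,61.2,84,0.07)
for n in ("side",): cv2.imwrite(f"pics/{n}15.png",grab_frame(n)[:,:,::-1])
im=cv2.imread("pics/side15.png")[:,:,::-1].copy()
m,c,st=cmask(im,"yel",(270,225,40,40)); print(st,fit("side",c,lambda x,y:cyl(x,y,82,116)+cyl(x,y,122,122,22),(477,61)))
crop("pics/side15.png","pics/s15.png",240,170,100,120,5)
E
```

```text
clock 19.15 pos [477.7  61.4 199.2] q [0.12 0.17 1.96 0.   1.01 0.05] F [-0.6  0.3 -0.2] open 1.003
tool y world [ 0.998  0.07  -0.001] z [ 0.07  -0.998 -0.001] x [-0.002  0.001 -1.   ]
shift [115.2  -0.4   0.4] rotvec deg [ 0.01 -0.09  0.09]
[277 232  22  25 459] [475.70339908  61.7854715 ]
```

View pics/s15.png

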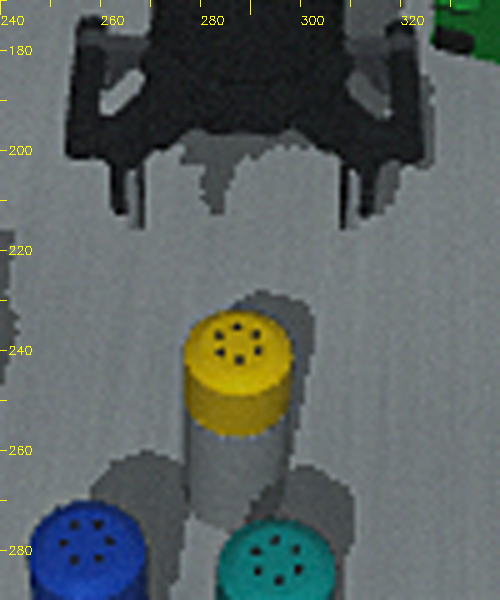

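The open fingers straddle the yellow shaker cleanly, with the cap at (288,241). I'll descend and grip.

Request:
{"api": "drive_tool", "payload": {"rows": [40, -0.4, 0, 0, 0, 0, 100, 75, -0.4, 0, 0, 0, 0, 100, 100, -0.4, 0, 0, 0, 0, 100, 115, -0.4, 0, 0, 0, 0, 100, 115, -0.4, 0, 0, 0, 0, 85, 115, -0.4, 0, 0, 0, 0, 65, 115, -0.4, 0, 0, 0, 0, 50, 115, -0.4, 0, 0, 0, 0, 45, 115, -0.4, 0, 0, 0, 0, 45], "newtons": 60}}

```text
clock: 20.32
eef_pos: [478.0, 61.7, 85.5]
tcp_rot: [2.769, 1.569, 1.268]
contact_force: [-1.6, 0.2, 7.0]
opening: 0.585
```

```bash
python3 - <<'E'
from h import *
go(477.2,61.2,84,0.07)
E
```

```text
clock 20.32 pos [478.   61.7  85.5] q [0.12 0.34 2.06 0.   0.75 0.05] F [-1.6  0.2  7. ] open 0.585
tool y world [0.998 0.07  0.001] z [ 0.07  -0.998 -0.002] x [ 0.001  0.002 -1.   ]
shift [ 1.5 -0.8  0.5] rotvec deg [ 0.02 -0.09 -0.04]
```

Request:
{"api": "drive_tool", "payload": {"rows": [-10, 0, 0, 0, 0, 0, 45, -40, 0, 0, 0, 0, 0, 45, -80, 0, 0, 0, 0, 0, 45, -120, 0, 0, 0, 0, 0, 45, -150, 0, 0, 0, 0, 0, 45, -158, 0, 0, 0, 0, 0, 45, -158, 0, 0, 0, 0, 0, 45], "newtons": 70}}

```text
clock: 21.2
eef_pos: [477.7, 61.4, 243.5]
tcp_rot: [2.556, 1.569, 1.056]
contact_force: [0.1, 0.2, -2.9]
opening: 0.579
```

```bash
python3 - <<'E'
from h import *
go(658.5,53.5,243,0.07)
E
```

```text
clock 21.20 pos [477.7  61.4 243.5] q [0.12 0.11 1.92 0.   1.11 0.05] F [ 0.1  0.2 -2.9] open 0.579
tool y world [0.998 0.07  0.001] z [ 0.07  -0.998 -0.002] x [ 0.001  0.002 -1.   ]
shift [  0.7 179.8  20.6] rotvec deg [ 0.02 -0.09 -0.06]
```

Request:
{"api": "drive_tool", "payload": {"rows": [0, 15, 4, 0, 0, 0, 45, 0, 45, 8, 0, 0, 0, 45, 0, 80, 12, 0, 0, 0, 45, 0, 115, 16, 0, 0, 0, 45, 0, 146, 20, 0, 0, 0, 45, 0, 170, 21, 0, 0, 0, 45, 0, 179.5, 21, 0, 0, 0, 45, 0, 179.5, 21, 0, 0, 0, 45, 0, 179.5, 21, 0, 0, 0, 45]}}

```text
clock: 22.32
eef_pos: [657.4, 53.0, 243.2]
tcp_rot: [-3.003, 1.569, 1.78]
contact_force: [-0.8, -0.3, -2.3]
opening: 0.579
```

```bash
python3 - <<'E'
from h import *
go(658.5,53.5,168.5,0.07)
for n in ("side","top"): cv2.imwrite(f"pics/{n}16.png",grab_frame(n)[:,:,::-1])
crop("pics/side16.png","pics/s16.png",150,150,110,140,4)
im=cv2.imread("pics/side16.png")[:,:,::-1].copy()
m,c,st=cmask(im,"yel",(170,150,70,90)); dz=r.sense()["eef_pos"][2]-85.5
p=fit("side",c,lambda x,y:cyl(x,y,82+dz,116+dz)+cyl(x,y,122+dz,122+dz,22),(652,54));print(c,st,p)
h=hull_mask("side",cyl(*p,82+dz,116+dz)+cyl(*p,122+dz,122+dz,22));print(h.min(0),h.max(0))
E
```

```text
clock 22.32 pos [657.4  53.  243.2] q [0.08 0.4  1.54 0.   1.2  0.01] F [-0.8 -0.3 -2.3] open 0.579
tool y world [ 0.998  0.07  -0.   ] z [ 0.07  -0.998 -0.002] x [-0.     0.002 -1.   ]
shift [74.7  1.2 -0.3] rotvec deg [ 0.02 -0.09  0.01]
[203.875      190.13602941] [192 176  25  28 544] [656.35851296  54.68509054]
[190.42152 175.37987] [217.12076 204.78574]
```

View pics/s16.png

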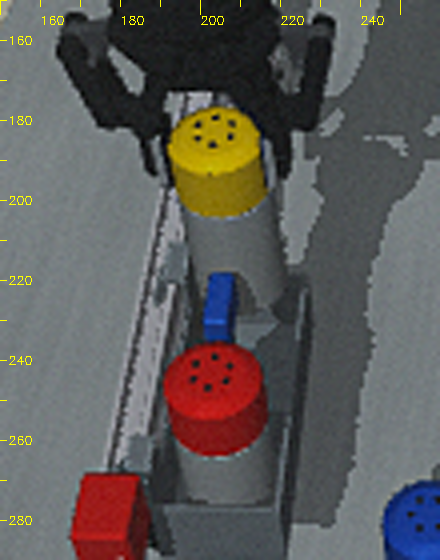

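Request:
{"api": "drive_tool", "payload": {"rows": [8, 0.5, 0, 0, 0, 0, 45, 25, 0.5, 0, 0, 0, 0, 45, 40, 0.5, 0, 0, 0, 0, 45, 52, 0.5, 0, 0, 0, 0, 45, 62, 0.5, 0, 0, 0, 0, 45, 68, 0.5, 0, 0, 0, 0, 45, 72, 0.5, 0, 0, 0, 0, 45, 74, 0.5, 0, 0, 0, 0, 45, 74, 0.5, 0, 0, 0, 0, 45]}}

```text
clock: 23.55
eef_pos: [658.2, 53.2, 169.9]
tcp_rot: [2.552, 1.569, 1.051]
contact_force: [0.7, -0.1, -2.6]
opening: 0.581
```

```bash
python3 - <<'E'
from h import *
go(658.5,53.5,168.5,0.07)
E
```

```text
clock 23.55 pos [658.2  53.2 169.9] q [0.08 0.47 1.61 0.   1.07 0.01] F [ 0.7 -0.1 -2.6] open 0.581
tool y world [0.998 0.07  0.001] z [ 0.07  -0.998 -0.002] x [ 0.001  0.002 -1.   ]
shift [ 1.4  0.3 -0.2] rotvec deg [ 0.02 -0.09 -0.06]
```

Request:
{"api": "drive_tool", "payload": {"rows": [1, 0, 0, 0, 0, 0, 45, 2, 0, 0, 0, 0, 0, 45, 2.6, 0, 0, 0, 0, 0, 45, 2.6, 0, 0, 0, 0, 0, 45]}}

```text
clock: 24.05
eef_pos: [658.4, 53.2, 167.8]
tcp_rot: [2.39, 1.569, 0.889]
contact_force: [-1.3, 0.2, 2.6]
opening: 0.577
```

On the floor (the force turned upward). I'll release, rise, then back the arm away for a clear look.

Request:
{"api": "drive_tool", "payload": {"rows": [0.3, 0, 0, 0, 0, 0, 65, 0.3, 0, 0, 0, 0, 0, 85, 0.3, 0, 0, 0, 0, 0, 100, 0.3, 0, 0, 0, 0, 0, 100, -20, 0, 0, 0, 0, 0, 100, -60, 0, 0, 0, 0, 0, 100, -100, 0, 0, 0, 0, 0, 100, -110, -40, 0, 0, 0, 0, 100, -110, -90, 30, 0, 0, 0, 100, -110, -140, 80, 0, 0, 0, 100]}}

```text
clock: 25.3
eef_pos: [528.4, -30.5, 279.1]
tcp_rot: [1.929, 1.567, 0.431]
contact_force: [1.5, -0.3, 0.0]
opening: 0.999
```

Request:
{"api": "drive_tool", "payload": {"rows": [0, -40, 50, 0, 0, 0, 100, 0, -60, 100, 0, 0, 0, 100, 0, -80, 150, 0, 0, 0, 100, 0, -80, 180, 0, 0, 0, 100, 0, -80, 180, 0, 0, 0, 100]}}

```text
clock: 25.92
eef_pos: [461.9, -217.7, 280.1]
tcp_rot: [1.591, 1.565, 0.09]
contact_force: [0.7, 0.6, 0.6]
opening: 1.002
```

```bash
python3 - <<'E'
from h import *
for n in ("side","top"): cv2.imwrite(f"pics/{n}17.png",grab_frame(n)[:,:,::-1])
s=r.sense(); print(s["clock"],s["eef_pos"],s["contact_force"],s["opening"])
crop("pics/side17.png","pics/s17.png",150,170,110,130,4)
crop("pics/top17.png","pics/t17.png",190,125,90,60,7)
im={n:cv2.imread(f"pics/{n}17.png")[:,:,::-1].copy() for n in("side","top")}
dz=83
for n,col,w in (("side","red",(188,225,40,43)),("side","yel",(180,170,60,70)),("top","red",(211,145,40,40)),("top","yel",(230,145,40,40))):
    m,c,st=cmask(im[n],col,w); f=lambda x,y:cyl(x,y,82+dz,116+dz)+cyl(x,y,122+dz,122+dz,22)
    p=fit(n,c,f,(652,154)); h=hull_mask(n,f(*p)); print(n,col,p,st,h.min(0),h.max(0))
m,c,st=cmask(im["top"],"blue",(225,145,30,25)); print("grip",fit("top",c,lambda x,y:box(x,y,0.07,-7,7,-18,18,183,207),(656,104)))
E
```

```text
26.025 [ 461.79695794 -215.68906336  279.5134504 ] [-0.8018193  -0.24230449 -0.28220821] 1.0035247075348752
side red [646.72669941 153.79300007] [191 235  26  29 602] [189.84666 234.28871] [216.89798 264.23953]
side yel [652.95449495  50.95734136] [198 201  24  26 450] [197.54993 198.74559] [222.3863  226.36641]
top red [650.44401979 152.59899924] [213 152  17  18 249] [211.81119 151.19716] [229.79118 170.20415]
top yel [657.20832075  52.7614368 ] [245 151  17  18 247] [244.82405 149.77795] [262.05472 168.7768 ]
grip [655.85416095 103.26039798]
```

View pics/s17.png

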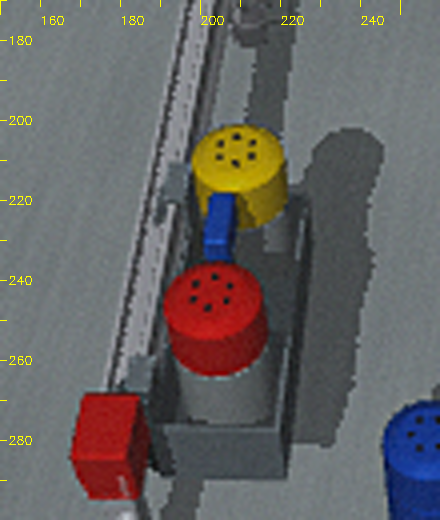

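View pics/t17.png

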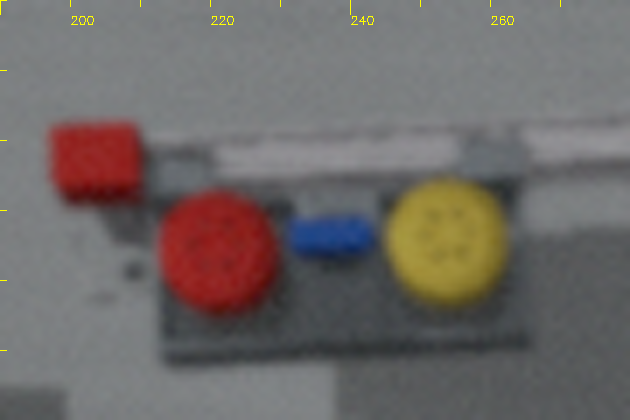

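View pics/side17.png

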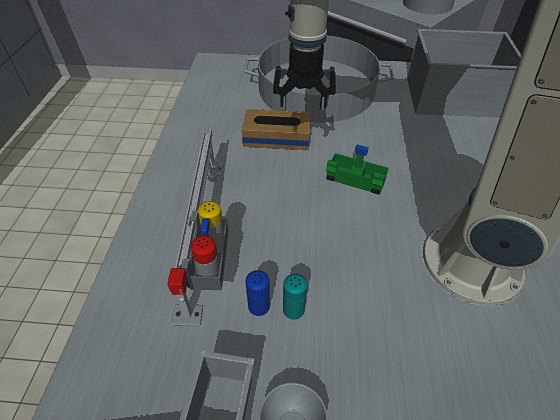

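Request:
{"api": "drive_tool", "payload": {"rows": [0, 0, 0, 0, 0, 0, 100, 0, 0, 0, 0, 0, 0, 100, 0, 0, 0, 0, 0, 0, 100, 0, 0, 0, 0, 0, 0, 100]}}

```text
clock: 26.52
eef_pos: [461.8, -215.4, 279.5]
tcp_rot: [1.873, 1.566, 0.374]
contact_force: [0.3, 1.3, 0.7]
opening: 0.999
```

```bash
python3 -c "
from rig import sign_off
print(sign_off())"
```

```text
the job is handed in; nothing more can be done
None
```

The job is handed in at about 26.5 s. The grey caddy hangs on the rail against the red stop, with the red-capped shaker in the well next to the stop and the yellow-capped one in the other well.

**How it went:**
- **Caddy:** I lowered it over the lip until it seated. The tool height was within 0.3 mm of what I expected, with about 20 N upward. I then slid it along until it pushed back with about 19 N and stopped moving, and released it with almost no load.
- **Shakers:** Each was lowered until it touched the well floor and then released. Nothing was dropped or tipped.

**Last checks:**
- **Position:** From the final top picture, both shakers are about 2 mm from their well centres towards the front. The caddy grip moved less than 1 mm from where it was after hanging.
- **Other items:** In the last pictures the look-alikes, pan, glove box and bowl look unmoved by eye; I did not measure them. The arm is clear of everything.
- **Disagreements:** The two cameras differed by about 2–4 mm. The side view put the red shaker about 3 mm and the yellow about 4 mm towards the front, and the yellow's fit there is less certain because the grip hides part of it. The rail sat about 2–4 mm farther back than I had measured. I corrected for that by force while lowering.

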